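# Close a specimen pot in the lidding press

### The job

The lid of the medium-height specimen pot is not pushed home. Stand that pot on the nest of the lidding press with its lid still raised, swing the press lever all the way down to its stop to push the lid home, and let the lever come fully back up; then set the closed pot upright on the floor of the steel tray. Keep the pot upright, do not drop it, and leave the other pots and the jar standing where they are.

Things in the scene. Friction and masses are not known exactly. Their poses are not given: they have to be found in the camera images.
- pot_center (a point): Loose specimen pot, about 150 g: white, round, 50 mm across from its foot to 42 mm up (grip here), with a grey lid 54 mm across, 9 mm thick, on a 43 mm neck. At the start a 10 mm gap of neck shows under the lid and it is 61 mm high; closed, 53 mm high. This point: on its axis, 31 mm above its foot; z up. It stands in one of three places right of the press, two other pots in the others.
- pot: The same specimen pot; origin at the centre of its foot.
- lid (a joint): How far the pot's lid has been pushed down, m: 0 raised, 0.008 fully home. It moves stiffly, taking 10 N, and stays where it is left.
- nest (a point): Where the pot's foot belongs: nest centre on the press's base plate, 12 mm above the table. x points level to the hinge, y along the hinge axis. A low C-shaped steel fence (7 mm high, inner face 28 mm from this point) stands on its hinge side only, open at the sides and front.
- hinge (a point): Middle of the lever's hinge axis, 130 mm behind the nest (nest x), 86 mm above the table; axes as the nest. The press is fixed: grey base plate 12 mm thick from 70 mm before the nest to 160 mm behind it, 150 mm wide; a post 101 mm high at each end of the hinge, outer faces 71 mm to either side.
- bar (a point): Centre of the lever's black grip bar, 16 mm thick, 104 mm free between the two side arms, parallel to the hinge axis and 220 mm from it; grip or push it between the arms. Lever at rest: upright, bar straight above the hinge, 306 mm above the table. At the stop: level, bar 90 mm in front of the nest (towards the robot), 86 mm above the table.
- pad (a point): Centre of the face of the lever's round rubber pad, 40 mm across, 130 mm along the lever from the hinge. At the lever's stop it faces down on the nest centre, 66 mm above the table, and has pushed the lid home. With the lever upright it faces the robot, 20 mm before the hinge axis, so the nest is open from above.
- bail (a joint): Press lever angle, rad: 0 upright (rest), growing as the bar swings forward over the nest and down, 1.571 level at its stop. A spring returns it to 0 when released, in about a second; at the bar it takes about 2 N to hold down, up to 10 N while pushing the lid home.
- tray_free (a point): Point in the free part of the fixed steel tray left of the press, on its floor 3 mm above the table, 40 mm from the tray's centre towards its near (-x) end; tray axes. The tray is 200 mm along x, 140 mm along y, walls 22 mm high, 3 mm thick. Its far (+x) end holds a jar.
- tallpot: Another pot, loose, to be left: 48 mm across (lid 52 mm), 110 mm high, lid closed. Origin at the centre of its foot.
- widepot: Another pot, loose, to be left: 66 mm across (lid 70 mm), 45 mm high, lid closed. Origin at the centre of its foot.
- flask: Jar standing in the tray, loose, to be left: 44 mm across, 85 mm high. Origin at the centre of its foot.
Things that resemble listed ones, but are neither listed nor needed, are in the scene too. Leave any pink or red look-alike of the pot alone.

How it is judged:
On the way, in this order (a step that is already met when the one before it is completed fails the run):
1. the specimen pot stands upright on the nest (within 12 mm of its centre), let go, its lid still raised (horizontal distance between pot_center and nest below 0.012 m and z of pot_center in the frame of nest between 0.026 and 0.037 m and angle between pot_center's own z axis and vertical below 0.12 rad and contact force between the fingers and pot below 0.3 N and value of joint lid below 0.003 m), for 0.2 s.
2. the lever is at its stop (within 0.07 rad) over the pot on the nest, and the lid is home (within 2 mm) (horizontal distance between pot_center and nest below 0.012 m and z of pot_center in the frame of nest between 0.026 and 0.037 m and angle between pot_center's own z axis and vertical below 0.12 rad and value of joint bail above 1.5 rad and value of joint lid above 0.006 m), for 0.1 s.
3. the lever is back up (within 0.1 rad) with the pot still on the nest (horizontal distance between pot_center and nest below 0.012 m and z of pot_center in the frame of nest between 0.026 and 0.037 m and angle between pot_center's own z axis and vertical below 0.12 rad and value of joint bail below 0.1 rad), for 0.1 s.
At the end, for the whole second after the job is handed in: The specimen pot stands upright (within 0.12 rad) and at rest on the floor of the tray, its lid home (within 2 mm), the lever fully back up (within 0.1 rad) (x of pot_center in the frame of tray_free between -0.04 and 0.12 m and y of pot_center in the frame of tray_free between -0.05 and 0.05 m and z of pot_center in the frame of tray_free between 0.022 and 0.037 m and angle between pot_center's own z axis and vertical below 0.12 rad and linear speed of pot below 0.02 m/s and value of joint lid above 0.006 m and value of joint bail below 0.1 rad); the robot touches nothing.
It fails at once if the tall pot is moved more than 40 mm or tipped over (distance of tallpot from where it was at the start of the episode above 0.04 m or angle between tallpot's own z axis and vertical above 0.5 rad).
It fails at once if the wide pot is moved more than 40 mm or tipped over (distance of widepot from where it was at the start of the episode above 0.04 m or angle between widepot's own z axis and vertical above 0.5 rad).
It fails at once if the jar in the tray is moved more than 40 mm or tipped over (distance of flask from where it was at the start of the episode above 0.04 m or angle between flask's own z axis and vertical above 0.5 rad).
It fails at once if the specimen pot is tipped by more than 0.7 rad (angle between pot_center's own z axis and vertical above 0.7 rad).
It fails at once if the specimen pot is dropped (falls unheld faster than 0.8 m/s, a fall of about 33 mm) (linear speed of pot above 0.8 m/s and contact force between the fingers and pot below 0.3 N).
It also fails if it takes over 70 s, if anything falls off the work surface, if the arm or the gripper's body presses on something with over 40 N, if the wrist force passes 120 N, or if a joint passes its speed limit or range.

### The arm

A 7-joint arm with a two-finger parallel gripper is mounted at the origin on the work surface. World frame = base frame: x ahead of the robot, y to its left, z up, the work surface at z = 0. Lengths are in m, angles in rad, forces in N, time in s.
With the tool pointing down it reaches from about 0.35 to 0.9 m from the base axis. Payload 8.1 kg.
Tool frame: the origin (TCP) lies where the fingers leave the gripper's body, on its centre line; the fingertips stand 73 mm ahead of it and the grasp point (between the pads) lies 54 mm ahead of it; z points along the fingers, y is the direction in which the jaws open and shut (so a half turn about z gives the same grasp; the last joint's range is limited). The gripper opens to 85 mm and grips with 20 to 120 N. Pads are 22 mm wide; open, the fingers measure 114 mm over their backs; the gripper's body (76 mm by 85 mm) begins 54 mm behind the grasp point. The pads swing forward as they close: fully open they stand 13 mm farther back than shut.
Start: joints at [-1.433, 0.434, 0.025, 1.573, -0.012, 1.134, -0.075], TCP at [0.149, 0.607, 0.304] pointing down, gripper open.
Joint ranges: [-2.62, 2.62], [-0.44, 2.09], [-1.27, 1.32], [0.08, 2.57], [-1.32, 4.46], [0.12, 2], [-2.74, 2.74]. Speed limits (rad/s): [2.22, 2.22, 3.01, 3.01, 3.14, 3.14, 3.14].

### API

Orientations are given as [roll, pitch, yaw] about the fixed x, y, z axes, in that order (R = Rz(yaw) Ry(pitch) Rx(roll)).
In Python, from bench import robot gives the robot as it stands.
- The arm moves only by the tool step_arm, never from a script. Its argument "commands" is a list of rows, each a list of 6 numbers: the shift along the tool's x, y, z in mm, then the turn, a rotation vector about the tool's x, y, z in degrees. A call has 1 to 12 rows; each row is the pose to reach, as a shift and turn from the pose commanded when the call began, along the tool's axes at that moment; what a row does not reach only later rows make up. A row lasts 1/10 s, in which the tool goes at most 50 mm and 8.59 degrees, less where a joint would pass 70% of its speed; a pose out of reach is approached as far as the arm can. A call with a gripper value outside its range is refused whole. "hand" is the opening, from 0 (shut) to 1 (fully open), set as the call begins (left out, the last holds). The fingers move at their own pace and stop on an object; the grip force is fixed at half the most. Time passes only in rows, so rows that repeat a pose let the fingers close. It gives the time, the measured TCP pose, the force and the opening at its end, in the units of the state.
- robot.sense(): the state, without advancing time (a new reading comes with each control period).
- robot.grab_frame(name): name is "side" or "top" or "wrist"; returns the picture (384x512x3 uint8, red, green, blue); there is no depth.
- robot.camera_params(name): a dict with "intrinsics" (3x3 intrinsics, pixels), "cam_to_world" (4x4, takes a point from camera to world coordinates). Camera axes: x right, y down, z forward; pixel columns grow to the right and rows downward; lengths in m; the calibration is good to about 2 mm. A picture is of the moment at which its call begins: read the wrist's pose just before it. camera_params takes no time and is no camera call; for the wrist camera it gives the pose at the moment of the call.
- robot.close_job(): hands the job in, once; it reports no verdict.
The state is a dict: "time_s": time; "joints": joint angles; "qd": joint speeds; "joint_efforts": joint torques, N m; "tool_pos": TCP position; "tool_rot": TCP orientation; "ft_force": force on the tool from outside, world axes, zero at the start; "torque": the same for the moment, N m; "opening": finger opening in m.
Only numpy, scipy, OpenCV 4.12 (cv2) and the standard library are available. Lean on these libraries where they do the work, as an engineer would, in place of code of your own. Each camera call takes 0.05 s, during which the arm holds its last target.

## Working session

There is one attempt and no reset: what is moved stays moved. The work goes in short steps, Python scripts to look and compute and a tool call to move; the robot and the scene stay as the last step left them, time stands still between calls to the robot, and variables do not carry over. Pictures are saved under pics/ and viewed, and the job is handed in when it is done.

Besides the shell and the picture viewer there is one more tool, called after ">>>" as name(argument=value, ...) on one line, values as JSON. step_arm: Moves the arm, as the interface text tells. Its arguments: {"type":"object","properties":{"commands":{"type":"array","items":{"type":"array","items":{"type":"number"}}},"hand":{"type":"number"}},"required":["commands"]}

```bash
mkdir -p pics; ls
python3 - <<'E'
from bench import robot
import cv2
s=robot.sense(); print(s)
for n in ("side","top","wrist"):
    p=robot.camera_params(n); print(n,p['intrinsics'].tolist() if hasattr(p['intrinsics'],'tolist') else p['intrinsics'],p['cam_to_world'])
    f=robot.grab_frame(n); cv2.imwrite(f"pics/{n}0.png",f[:,:,::-1])
E
```

```text
pics
{'time_s': 0.0, 'joints': array([-1.43258887,  0.4352197 ,  0.02495679,  1.57414458, -0.01158815,
        1.1340097 , -0.07506685]), 'qd': array([ 0.00083813,  0.00096008,  0.00052365,  0.00096342,  0.00104739,
       -0.00023981, -0.00258385]), 'joint_efforts': array([ 6.97956384e-04, -6.70460916e+01,  1.02525361e+00, -3.16208839e+01,
        1.55561854e-02,  1.23621084e-02, -2.85007047e-05]), 'tool_pos': array([0.1489964 , 0.60655026, 0.30310937]), 'tool_rot': array([-3.13996312e+00,  1.51637732e-04,  2.90076787e+00]), 'ft_force': array([ 0.33628349,  0.95471958, -0.3978403 ]), 'torque': array([-0.05483154,  0.09606978, -0.00238836]), 'opening': 0.0853556645094993}
side [[478.60317123549606, 0.0, 250.9922563644879], [0.0, 478.60317123549606, 192.59211018459854], [0.0, 0.0, 1.0]] [[ 0.98528562 -0.12495555  0.11661195  0.34190994]
 [-0.16998352 -0.64523896  0.74483037 -1.07275221]
 [-0.01782812 -0.75369277 -0.65698506  1.10063067]
 [ 0.          0.          0.          1.        ]]
top [[347.82299294766005, 0.0, 253.6311349931352], [0.0, 347.82299294766005, 194.49496393800686], [0.0, 0.0, 1.0]] [[-8.35034469e-03 -9.95760704e-01  9.16018116e-02  4.40523369e-01]
 [-9.99964912e-01  8.25396223e-03 -1.43098088e-03 -1.75735102e-02]
 [ 6.68836638e-04 -9.16105466e-02 -9.95794688e-01  1.13803728e+00]
 [ 0.00000000e+00  0.00000000e+00  0.00000000e+00  1.00000000e+00]]
wrist [[290.84426054848984, 0.0, 255.10025513595573], [0.0, 290.84426054848984, 190.04462058154215], [0.0, 0.0, 1.0]] [[ 0.23823682  0.92432195  0.29811434  0.07355151]
 [ 0.97120573 -0.22622086 -0.07472319  0.62579182]
 [-0.0016286   0.30733217 -0.95160091  0.37202947]
 [ 0.          0.          0.          1.        ]]
```

View pics/side0.png

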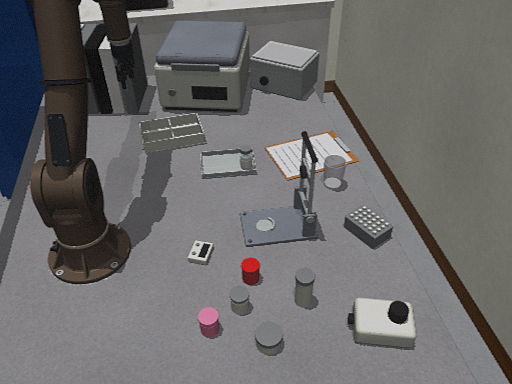

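View pics/top0.png

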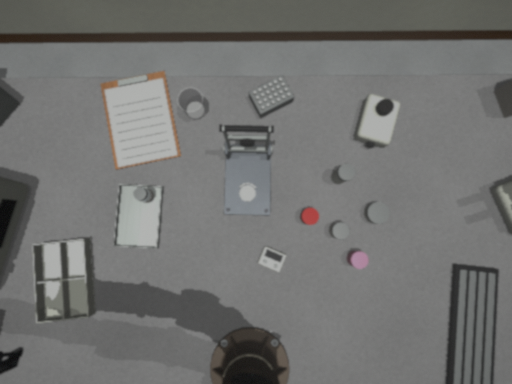

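View pics/wrist0.png

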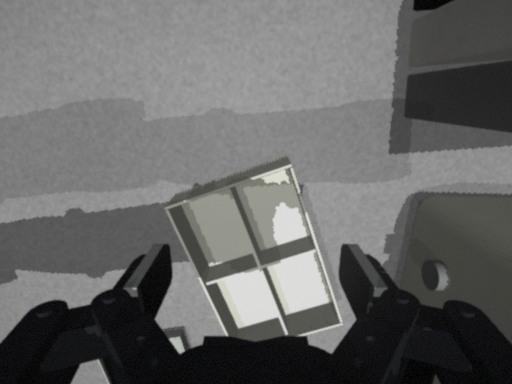

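In the side view the candidates are: pot at (239,299) with a raised-lid neck, tall pot (304,287), wide pot (268,337), red (251,270) and pink (208,321) look-alikes. The beaker at (334,172) and the jar at (246,158) are also there. I choose (239,299) and check it close up.

Run:
```python
import cv2,numpy as np
s=cv2.imread('pics/side0.png');t=cv2.imread('pics/top0.png')
cv2.imwrite('pics/c1.png',cv2.resize(s[245:365,180:340],None,fx=5,fy=5,interpolation=cv2.INTER_CUBIC))
cv2.imwrite('pics/c2.png',cv2.resize(t[150:280,290:400],None,fx=4.5,fy=4.5,interpolation=cv2.INTER_CUBIC))
cv2.imwrite('pics/c3.png',cv2.resize(t[110:260,105:285],None,fx=4,fy=4,interpolation=cv2.INTER_CUBIC))
cv2.imwrite('pics/c4.png',cv2.resize(s[120:260,190:350],None,fx=4.2,fy=4.2,interpolation=cv2.INTER_CUBIC))
```

```text
(no output)
```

View pics/c1.png

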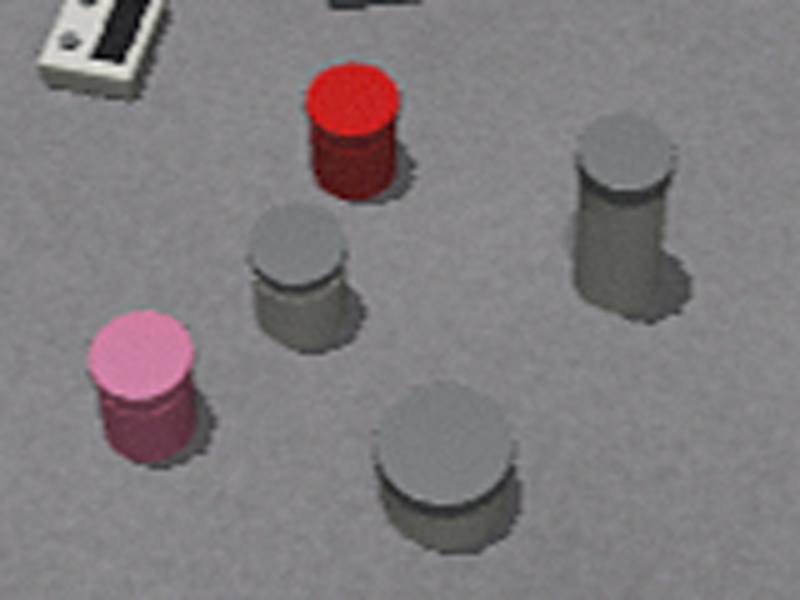

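View pics/c2.png

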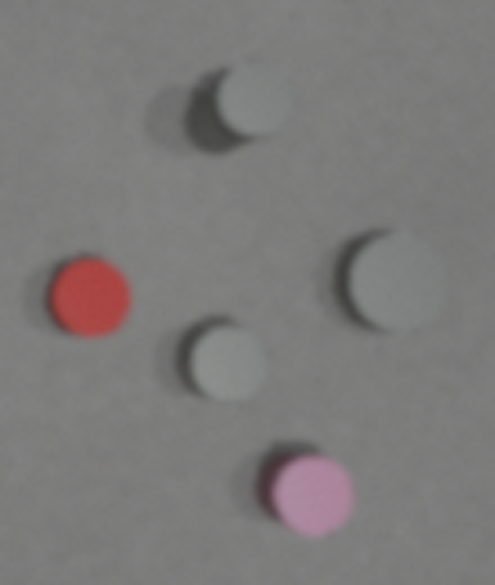

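View pics/c3.png

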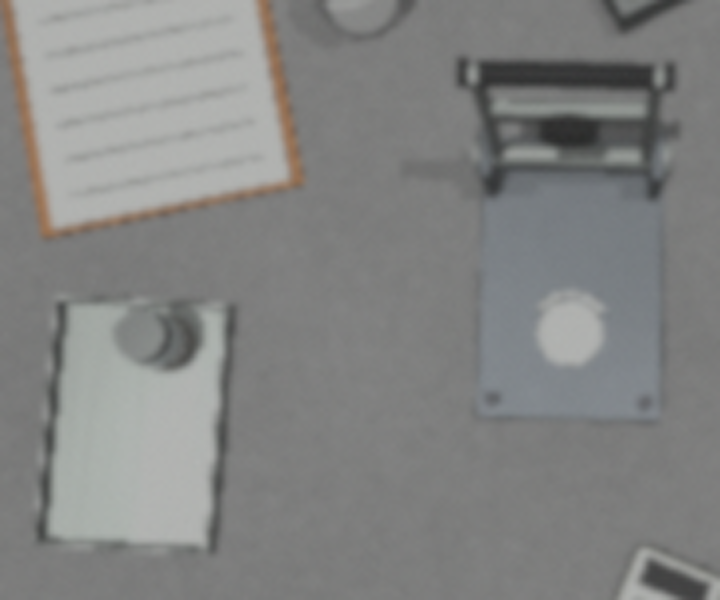

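View pics/c4.png

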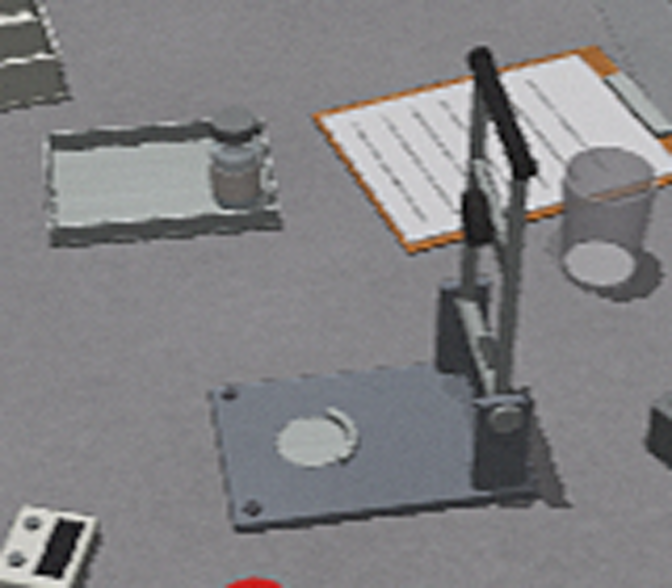

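The crop confirms it: the middle grey pot shows light neck under its lid at crop (298,285). Lid centre is about (239.6,293.6) in side and (340.4,230.2) in top. Now I compute positions.

```bash
cat > h.py <<'E'
import numpy as np
from bench import robot
def ray(n,px,P=None):
    p=P or robot.camera_params(n);K=np.array(p['intrinsics']);T=np.array(p['cam_to_world'])
    d=T[:3,:3]@np.linalg.inv(K)@np.array([px[0],px[1],1.]);return T[:3,3],d
def onz(n,px,z,P=None):
    o,d=ray(n,px,P);return o+d*(z-o[2])/d[2]
def proj(n,X,P=None):
    p=P or robot.camera_params(n);K=np.array(p['intrinsics']);T=np.array(p['cam_to_world'])
    c=np.linalg.inv(T)@np.append(X,1);u=K@c[:3];return u[:2]/u[2]
def un(c,s,off): return ((c[0]+.5)/s-.5+off[0],(c[1]+.5)/s-.5+off[1])
E
python3 - <<'E'
from h import *
np.set_printoptions(precision=4,suppress=True)
T=lambda c:un(c,4.5,(290,150)); S=lambda c:un(c,5,(180,245))
for n,c,s,z in (('pot',(227,361),(298,243),.061),('tall',(253,99),(625,152),.11),('wide',(396,281),(446,443),.045),('red',(90,297),(353,99),.061),('pink',(312,495),(142,355),.061)):
    print(n,onz('top',T(c),z),onz('side',S(s),z))
T=lambda c:un(c,4,(105,110)); S=lambda c:un(c,4.2,(190,120))
print('nest',onz('top',T((570,333)),.012),onz('side',S((316,442)),.012))
for c in ((480,415),(661,419),(663,190),(484,190)): print('plate',onz('top',T(c),.012))
for c in ((212,393),(237,528)): print('plate side',onz('side',S(c),.012))
for c in ((462,73),(672,75)): print('bar',onz('top',T(c),.306))
for c in ((481,55),(527,168)): print('bar s',onz('side',S(c),.306))
for c in ((60,300),(232,305),(212,550),(40,543)): print('tray',onz('top',T(c),.022))
for c in ((48,140),(270,118),(280,215),(54,232)): print('tray s',onz('side',S(c),.022))
print('jar',onz('top',T((140,333)),.085),onz('side',S((237,125)),.085))
E
```

```text
pot [ 0.428  -0.2845  0.061 ] [ 0.4262 -0.2903  0.061 ]
tall [ 0.6014 -0.295   0.11  ] [ 0.6    -0.3007  0.11  ]
wide [ 0.4824 -0.4082  0.045 ] [ 0.4819 -0.4136  0.045 ]
red [ 0.4726 -0.1917  0.061 ] [ 0.4718 -0.1975  0.061 ]
pink [ 0.337  -0.3394  0.061 ] [ 0.337  -0.3451  0.061 ]
nest [0.5496 0.0019 0.012 ] [ 0.5521 -0.0024  0.012 ]
plate [0.4836 0.0751 0.012 ]
plate [ 0.4791 -0.0712  0.012 ]
plate [ 0.6669 -0.0752  0.012 ]
plate [0.6681 0.0717 0.012 ]
plate side [0.4822 0.0663 0.012 ]
plate side [ 0.4783 -0.0788  0.012 ]
bar [0.6813 0.0618 0.306 ]
bar [ 0.679  -0.0666  0.306 ]
bar s [0.682  0.0624 0.306 ]
bar s [ 0.6783 -0.07    0.306 ]
tray [0.5788 0.4134 0.022 ]
tray [0.5736 0.2744 0.022 ]
tray [0.3778 0.2873 0.022 ]
tray [0.3844 0.424  0.022 ]
tray s [0.3858 0.4123 0.022 ]
tray s [0.589  0.4066 0.022 ]
tray s [0.5726 0.2647 0.022 ]
tray s [0.3786 0.2788 0.022 ]
jar [0.5452 0.3275 0.085 ] [0.545  0.3156 0.085 ]
```

```bash
cat >> h.py <<'E'
from scipy.spatial.transform import Rotation as Ro
def rel(*targets):
    s=robot.sense();R=Ro.from_euler('xyz',s['tool_rot']);p=np.array(s['tool_pos'])
    for t,rpy in targets:
        a=R.inv().apply(np.array(t)-p)*1000; r=(R.inv()*Ro.from_euler('xyz',rpy)).as_rotvec(degrees=True)
        print(np.round(a,1),np.round(r,2))
E
python3 -c "
from h import *
d=[np.pi,0,np.pi]
rel(([.42,.35,.30],d),([.42,-.26,.25],d))"
```

```text
[-324.4 -184.6    3.5] [ -0.07  -0.   -13.8 ]
[-469.9 -777.    54.2] [ -0.07  -0.   -13.8 ]
```

>>> step_arm(commands=[[-162, -92, 2, 0, 0, -7], [-324, -185, 3, 0, 0, -13.8], [-324, -185, 3, 0, 0, -13.8], [-324, -185, 3, 0, 0, -13.8], [-324, -185, 3, 0, 0, -13.8], [-324, -185, 3, 0, 0, -13.8], [-324, -185, 3, 0, 0, -13.8], [-324, -185, 3, 0, 0, -13.8], [-350, -300, 10, 0, 0, -13.8], [-390, -450, 20, 0, 0, -13.8]], hand=1)

```text
time_s: 1.15
tool_pos: [0.4193, 0.2489, 0.2943]
tool_rot: [-3.141, -0.0, -3.141]
ft_force: [1.2, -0.6, 0.3]
opening: 0.0854
```

```bash
python3 -c "
from h import *
print(robot.sense())
d=[np.pi,0,np.pi]
rel(([.44,-.26,.25],d))"
```

```text
{'time_s': 1.15, 'joints': array([-0.74403004,  0.21908512,  0.11869967,  1.91917191, -0.03037643,
        1.00535829,  0.95922429]), 'qd': array([ 0.60957354, -0.42302105,  0.19901546,  0.66381697,  0.00470085,
       -0.23619895,  0.80119444]), 'joint_efforts': array([ -7.50622004, -43.84040594,  -1.51438493, -31.20341778,
        -0.35933523,   0.57271181,  -1.88471429]), 'tool_pos': array([0.41925756, 0.24885665, 0.29430613]), 'tool_rot': array([-3.14132928e+00, -2.04925776e-04, -3.14130975e+00]), 'ft_force': array([ 1.22692441, -0.60750933,  0.27938337]), 'torque': array([-0.04815257, -0.01618864, -0.00603472]), 'opening': 0.08541199577525643}
[ -20.6 -508.9   44.4] [-0.02 -0.01  0.02]
```

>>> step_arm(commands=[[-20, -509, 44, 0, 0, 0], [-20, -509, 44, 0, 0, 0], [-20, -509, 44, 0, 0, 0], [-20, -509, 44, 0, 0, 0], [-20, -509, 44, 0, 0, 0], [-20, -509, 44, 0, 0, 0], [-20, -509, 44, 0, 0, 0], [-20, -509, 44, 0, 0, 0], [-20, -509, 44, 0, 0, 0], [-20, -509, 44, 0, 0, 0], [-20, -509, 44, 0, 0, 0], [-20, -509, 44, 0, 0, 0]])

```text
time_s: 2.35
tool_pos: [0.4383, -0.2609, 0.2504]
tool_rot: [-3.141, -0.001, 3.137]
ft_force: [1.2, 0.2, 0.0]
opening: 0.0857
```

```bash
python3 -c "
from h import *
import cv2,pickle
s=robot.sense();print(s['joints'],s['tool_pos'],s['qd'])
P=robot.camera_params('wrist');f=robot.grab_frame('wrist');pickle.dump(P,open('w1.pkl','wb'))
cv2.imwrite('pics/w1.png',f[:,:,::-1])"
```

```text
[ 0.08211402  0.31624645  0.44753823  1.94634726 -0.16917329  0.91578849
  2.18028638] [ 0.43834126 -0.26091116  0.250411  ] [-0.05117734 -0.02590123 -0.0446949   0.02898727 -0.00156945  0.00734336
 -0.03735702]
```

View pics/w1.png

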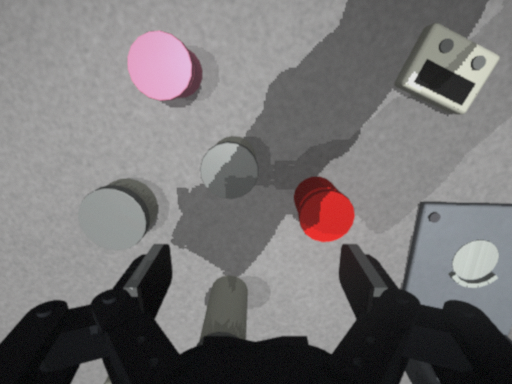

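The wrist view shows the pot lid at about (229,169), red at (326,215), pink at (160,65), wide at (113,217), and the nest disc at about (474,262).

```bash
python3 -c "
from h import *
import pickle,cv2
P=pickle.load(open('w1.pkl','rb'))
for n,c,z in (('pot',(229,169),.061),('red',(326,215),.061),('pink',(160,65),.061),('nest',(474,262),.012)): print(n,onz('wrist',c,z,P))
f=cv2.imread('pics/w1.png');cv2.imwrite('pics/w1c.png',cv2.resize(f[110:220,180:300],None,fx=5,fy=5,interpolation=2))
cv2.imwrite('pics/w1d.png',cv2.resize(f[190:310,392:512],None,fx=5,fy=5,interpolation=2))
"
```

```text
pot [ 0.42353193 -0.28452401  0.061     ]
red [ 0.46918359 -0.19289197  0.061     ]
pink [ 0.33579114 -0.33834038  0.061     ]
nest [0.55162585 0.00251404 0.012     ]
```

View pics/w1c.png

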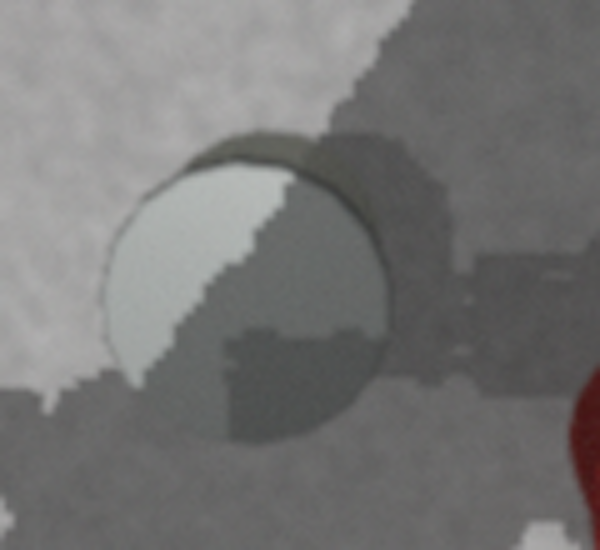

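View pics/w1d.png

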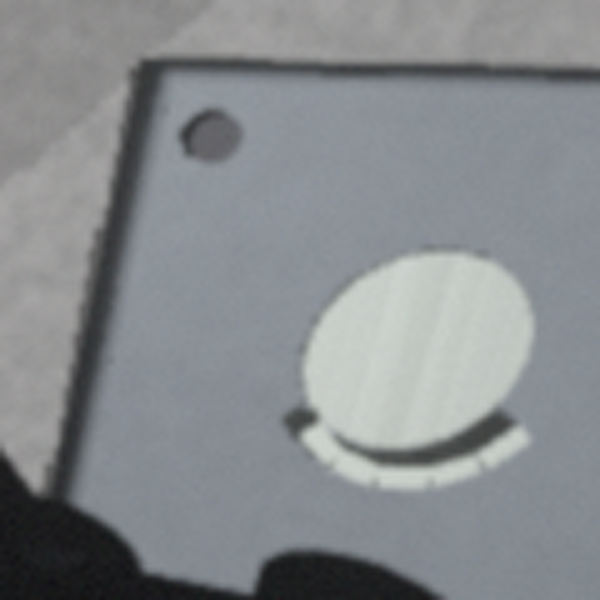

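```bash
python3 -c "
from h import *
import pickle
P=pickle.load(open('w1.pkl','rb'))
print(onz('wrist',(228.8,170),.061,P),onz('wrist',(475.4,259.8),.012,P))
d=[np.pi,0,np.pi]
rel(([.426,-.286,.155],d))"
```

```text
[ 0.42446828 -0.28473614  0.061     ] [0.54861132 0.00351238 0.012     ]
[ 12.6 -27.2  95.4] [ 0.03 -0.06 -0.1 ]
```

>>> step_arm(commands=[[12, -26, 40, 0, 0, 0], [12, -26, 80, 0, 0, 0], [12, -26, 95, 0, 0, 0], [12, -26, 95, 0, 0, 0], [12, -26, 95, 0, 0, 0]])

```text
time_s: 2.9
tool_pos: [0.4277, -0.2834, 0.1563]
tool_rot: [3.141, 0.0, -3.14]
ft_force: [-0.6, 0.0, 0.1]
opening: 0.0856
```

```bash
python3 -c "
from h import *
import cv2,pickle
s=robot.sense();print(s['joints'],s['tool_pos'])
P=robot.camera_params('wrist');f=robot.grab_frame('wrist');pickle.dump(P,open('w2.pkl','wb'))
cv2.imwrite('pics/w2.png',f[:,:,::-1])
d=[np.pi,0,np.pi]
rel(([.426,-.286,.081],d))"
```

```text
[ 0.18488866  0.45493182  0.39724515  2.03245711 -0.26702406  0.70338941
  2.32389317] [ 0.42770319 -0.2833882   0.15630226]
[ 2.1 -2.2 75.8] [0.   0.08 0.1 ]
```

View pics/w2.png

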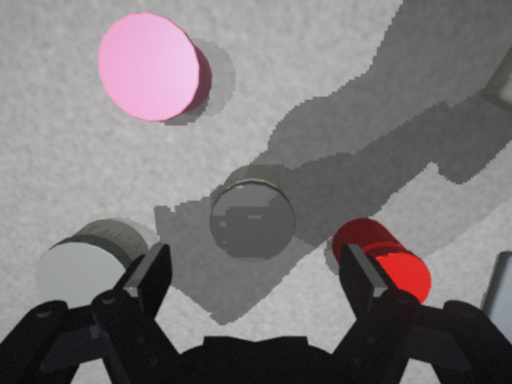

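The wrist view shows the lid centred between the fingers at about (252,218); red at (395,270) and wide at (90,270) are clear of the finger paths.

```bash
python3 -c "
from h import *
import cv2,pickle
P=pickle.load(open('w2.pkl','rb'))
print(onz('wrist',(252,219),.061,P))
print(onz('wrist',(395,280),.061,P))"
```

```text
[ 0.42160734 -0.28493754  0.061     ]
[ 0.4650485  -0.19074031  0.061     ]
```

>>> step_arm(commands=[[3, -2, 25, 0, 0, 0], [3, -2, 50, 0, 0, 0], [3, -2, 68, 0, 0, 0], [3, -2, 75, 0, 0, 0], [3, -2, 75, 0, 0, 0]], hand=1)

```text
time_s: 3.45
tool_pos: [0.4245, -0.2865, 0.0812]
tool_rot: [3.141, 0.0, -3.141]
ft_force: [0.3, 0.1, -0.1]
opening: 0.0852
```

>>> step_arm(commands=[[0, 0, 0, 0, 0, 0], [0, 0, 0, 0, 0, 0], [0, 0, 0, 0, 0, 0], [0, 0, 0, 0, 0, 0], [0, 0, 0, 0, 0, 0], [0, 0, 0, 0, 0, 0], [0, 0, 0, 0, 0, 0], [0, 0, 0, 0, 0, 0]], hand=0)

```text
time_s: 4.25
tool_pos: [0.4247, -0.2868, 0.0819]
tool_rot: [-3.141, 0.002, -3.141]
ft_force: [-0.6, 1.6, 8.9]
opening: 0.0494
```

>>> step_arm(commands=[[0, 0, -10, 0, 0, 0], [0, 0, -30, 0, 0, 0], [0, 0, -60, 0, 0, 0], [0, 0, -80, 0, 0, 0], [0, 0, -80, 0, 0, 0], [0, 0, -80, 0, 0, 0]])

```text
time_s: 4.85
tool_pos: [0.4242, -0.2867, 0.1613]
tool_rot: [-3.141, 0.001, -3.141]
ft_force: [-0.2, 0.2, -2.4]
opening: 0.0488
```

```bash
python3 -c "
from h import *
import cv2,pickle
s=robot.sense();print(s['joints'],s['tool_pos'],s['opening'],s['ft_force'])
P=robot.camera_params('wrist');f=robot.grab_frame('wrist');pickle.dump(P,open('w3.pkl','wb'))
cv2.imwrite('pics/w3.png',f[:,:,::-1])
f=robot.grab_frame('side')[:,:,::-1]
cv2.imwrite('pics/s3.png',cv2.resize(f[220:360,170:330],None,fx=4.5,fy=4.2,interpolation=2))
d=[np.pi,0,np.pi]
rel(([.550,.0015,.155],d))"
```

```text
[ 0.18502759  0.44583474  0.40757202  2.03242154 -0.26531429  0.71202573
  2.33021063] [ 0.42421819 -0.28667229  0.16134057] 0.04877443855368208 [-0.19463121  0.18875047 -2.39383465]
[-126.4  287.8    5.2] [ 0.04 -0.06  0.01]
```

View pics/w3.png

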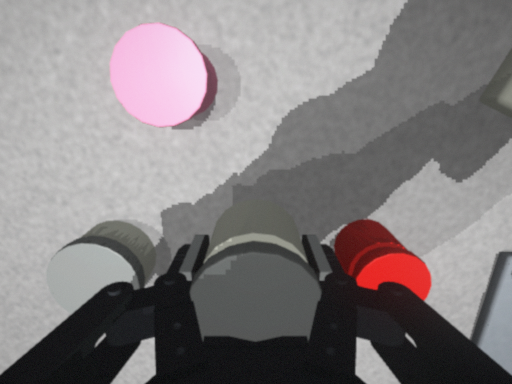

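View pics/s3.png

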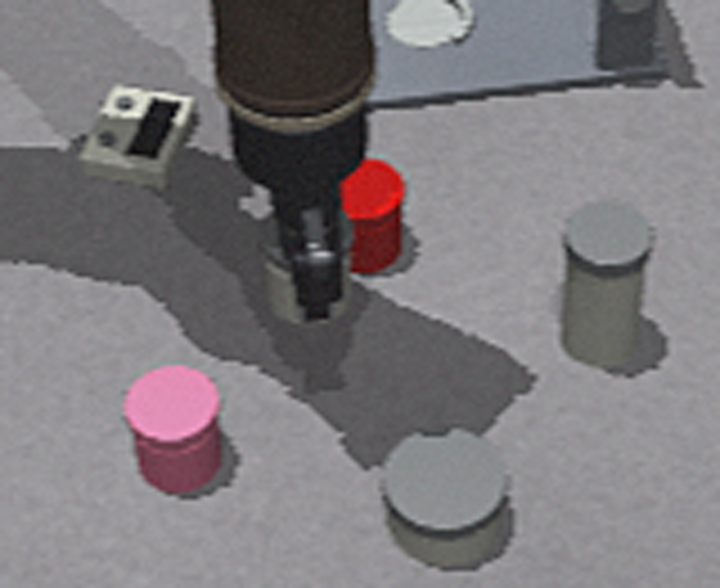

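```bash
python3 -c "
from h import *
import pickle
P=pickle.load(open('w3.pkl','rb'))
for v in (275,285,295):print(onz('wrist',(255,v),.1404,P))
print(proj('wrist',np.array([.4242,-.2867,.1404]),P))"
```

```text
[ 0.40741292 -0.28643442  0.1404    ]
[ 0.41162153 -0.28643262  0.1404    ]
[ 0.41593637 -0.28643077  0.1404    ]
[254.27415164 313.47150645]
```

>>> step_arm(commands=[[0, 0, -20, 0, 0, 0], [-20, 45, -20, 0, 0, 0], [-126, 288, -20, 0, 0, 0], [-126, 288, -20, 0, 0, 0], [-126, 288, -20, 0, 0, 0], [-126, 288, -20, 0, 0, 0], [-126, 288, -20, 0, 0, 0], [-126, 288, -20, 0, 0, 0], [-126, 288, -20, 0, 0, 0], [-126, 288, -20, 0, 0, 0], [-126, 288, -20, 0, 0, 0]])

```text
time_s: 6.05
tool_pos: [0.5492, -0.0008, 0.1804]
tool_rot: [-3.141, -0.001, 3.139]
ft_force: [-0.1, -0.8, -0.8]
opening: 0.0494
```

```bash
python3 -c "
from h import *
import cv2,pickle
s=robot.sense();print(s['joints'],s['tool_pos'],s['opening'],s['ft_force'])
P=robot.camera_params('wrist');f=robot.grab_frame('wrist');pickle.dump(P,open('w4.pkl','wb'))
cv2.imwrite('pics/w4.png',f[:,:,::-1])
f=robot.grab_frame('side')[:,:,::-1];cv2.imwrite('pics/s4.png',cv2.resize(f[120:260,190:350],None,fx=4.2,fy=4.2,interpolation=2))
"
```

```text
[-0.38352895  0.46762895  0.39425898  1.92410084 -0.24314744  0.79743992
  1.71195228] [ 0.54923064 -0.00081762  0.18038928] 0.04944840936887614 [-0.09513971 -0.84370819 -0.76221296]
```

View pics/w4.png

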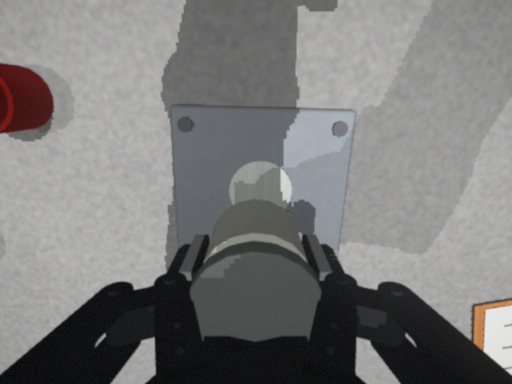

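View pics/s4.png

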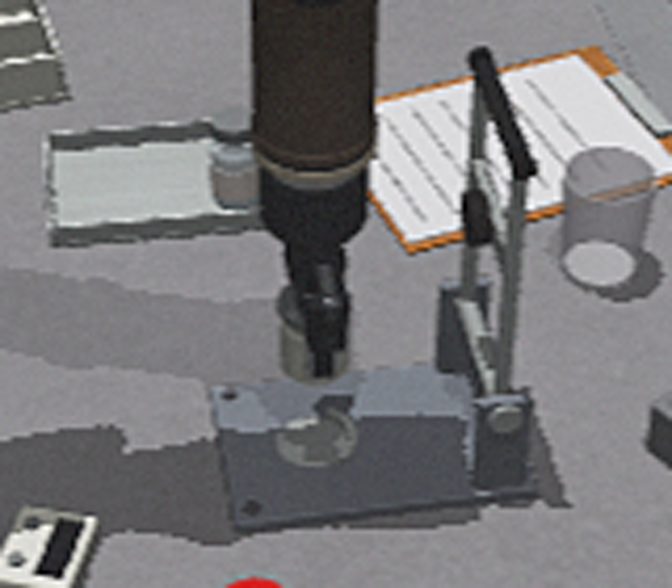

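```bash
python3 -c "
from h import *
import pickle,cv2
P=pickle.load(open('w4.pkl','rb'))
print(onz('wrist',(261,187),.012,P))
for c in ((171,105),(355,109)):print(onz('wrist',c,.012,P))
f=cv2.imread('pics/w4.png');cv2.imwrite('pics/w4c.png',cv2.resize(f[140:345,160:350],None,fx=2.9,fy=2.9,interpolation=2))
f=cv2.imread('pics/s4.png')
# side: foot of held pot
"
```

```text
[0.54512823 0.00435487 0.012     ]
[ 0.47771253 -0.06643201  0.012     ]
[0.48107061 0.07802129 0.012     ]
```

View pics/w4c.png

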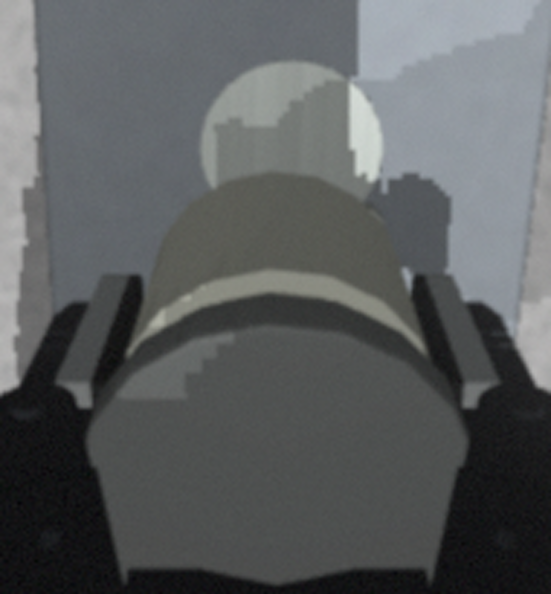

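```bash
python3 -c "
from h import *
import pickle
P=pickle.load(open('w4.pkl','rb'))
a=np.linspace(0,2*np.pi,360)
def circ(x,y,z,r): return np.array([proj('wrist',np.array([x+r*np.cos(t),y+r*np.sin(t),z]),P) for t in a])
for x in (.540,.543,.546,.549):
  for dz in (0,.003):
    c=circ(x,-.0008,.1595+dz,.027);b=circ(x,-.0008,.0985+dz,.025)
    print(x,dz,'lid top row',c[:,1].min(),'w',c[:,0].min(),c[:,0].max(),'foot',b[:,1].min())
"
```

```text
0.54 0 lid top row 225.45252029750392 w 180.32653207751136 328.3214947900458 foot 181.1315622273182
0.54 0.003 lid top row 229.3140156257617 w 178.2441908977022 330.34404546932126 foot 182.6996952991632
0.543 0 lid top row 233.50695877351214 w 180.98857558672233 327.7109739314353 foot 186.4480742084917
0.543 0.003 lid top row 237.57065156765296 w 178.94281640696173 329.69885460860326 foot 188.10492677630972
0.546 0 lid top row 241.41355955297817 w 181.63933553054275 327.1108677350307 foot 191.703087805166
0.546 0.003 lid top row 245.67128359660515 w 179.62921053192576 329.06496989757454 foot 193.4464877573517
0.549 0 lid top row 249.17635592029984 w 182.2790979393439 326.5209119644595 foot 196.89766394867775
0.549 0.003 lid top row 253.62029172668989 w 180.30369170174563 328.44209672869414 foot 198.7254966574969
```

>>> step_arm(commands=[[1.5, 3, 30, 0, 0, 0], [1.5, 3, 60, 0, 0, 0], [1.5, 3, 75, 0, 0, 0], [1.5, 3, 82, 0, 0, 0], [1.5, 3, 85, 0, 0, 0], [1.5, 3, 86, 0, 0, 0], [1.5, 3, 86, 0, 0, 0], [1.5, 3, 86, 0, 0, 0]])

```text
time_s: 6.95
tool_pos: [0.549, 0.0042, 0.0956]
tool_rot: [3.141, 0.001, -3.142]
ft_force: [-0.5, 0.8, -1.5]
opening: 0.0489
```

```bash
python3 -c "
from h import *
import cv2,pickle
s=robot.sense();print(s['joints'],s['tool_pos'],s['opening'],s['ft_force'])
P=robot.camera_params('wrist');f=robot.grab_frame('wrist');pickle.dump(P,open('w5.pkl','wb'))
cv2.imwrite('pics/w5.png',f[:,:,::-1])
f=robot.grab_frame('side')[:,:,::-1];cv2.imwrite('pics/s5.png',cv2.resize(f[170:260,230:330],None,fx=6,fy=6,interpolation=2))
"
```

```text
[-0.33844609  0.59150019  0.32684429  1.98282755 -0.31600676  0.61445037
  1.76747437] [0.54903474 0.00421817 0.09558536] 0.048912470132987766 [-0.47180356  0.80473152 -1.4739512 ]
```

View pics/w5.png

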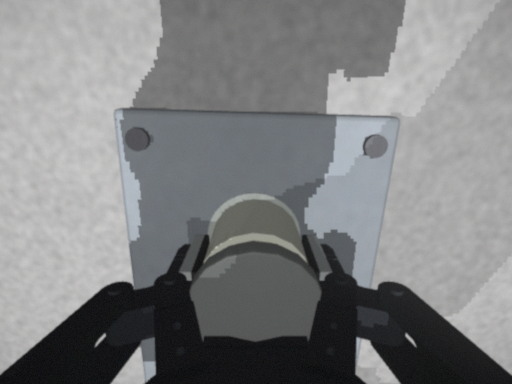

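View pics/s5.png

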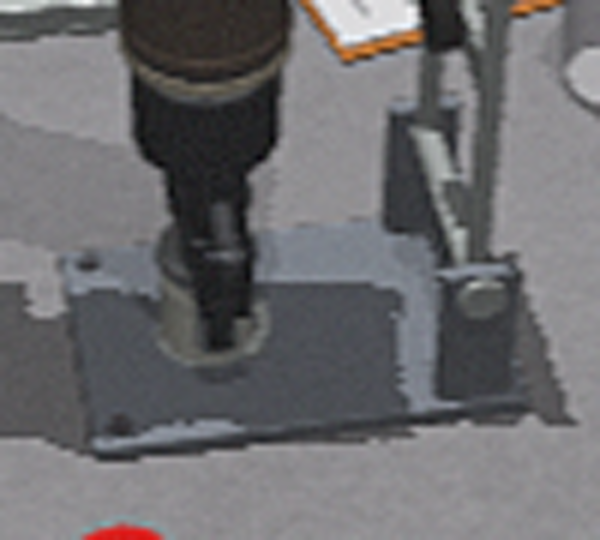

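The wrist view shows the pot foot concentric with the disc rim (top of rim at (253,195)), about 1.5 mm above it. I lower it and release.

>>> step_arm(commands=[[0, 0, 1, 0, 0, 0], [0, 0, 1.7, 0, 0, 0], [0, 0, 1.7, 0, 0, 0], [0, 0, 1.7, 0, 0, 0]])

```text
time_s: 7.45
tool_pos: [0.5488, 0.0043, 0.094]
tool_rot: [3.141, 0.001, 3.142]
ft_force: [-2.9, -0.1, 9.5]
opening: 0.0491
```

>>> step_arm(commands=[[0, 0, 0, 0, 0, 0], [0, 0, 0, 0, 0, 0], [0, 0, 0, 0, 0, 0], [0, 0, 0, 0, 0, 0], [0, 0, 0, 0, 0, 0], [0, 0, 0, 0, 0, 0]], hand=1)

```text
time_s: 8.05
tool_pos: [0.5486, 0.0043, 0.093]
tool_rot: [3.142, -0.0, 3.142]
ft_force: [0.3, 0.4, 0.9]
opening: 0.0853
```

>>> step_arm(commands=[[0, 0, -30, 0, 0, 0], [0, 0, -70, 0, 0, 0], [0, 0, -110, 0, 0, 0], [60, 0, -130, 0, 0, 0], [100, 0, -150, 0, 0, 0], [100, 0, -150, 0, 0, 0], [100, 0, -150, 0, 0, 0], [100, 0, -150, 0, 0, 0]])

```text
time_s: 8.85
tool_pos: [0.4495, 0.0045, 0.2432]
tool_rot: [3.141, 0.001, -3.141]
ft_force: [-0.8, 0.9, -0.3]
opening: 0.0856
```

```bash
python3 -c "
from h import *
import cv2,pickle
s=robot.sense();print(s['joints'],s['tool_pos'],s['opening'],s['ft_force'])
P=robot.camera_params('wrist');f=robot.grab_frame('wrist');pickle.dump(P,open('w6.pkl','wb'))
cv2.imwrite('pics/w6.png',f[:,:,::-1])
f=robot.grab_frame('side')[:,:,::-1];cv2.imwrite('pics/s6.png',cv2.resize(f[120:260,210:350],None,fx=4.2,fy=4.2,interpolation=2))
"
```

```text
[-0.50426445  0.22331103  0.4499528   2.09006008 -0.12851121  0.85257625
  1.59179041] [0.44947517 0.00446582 0.24321337] 0.08564155250418497 [-0.77160557  0.88428892 -0.25661264]
```

View pics/w6.png

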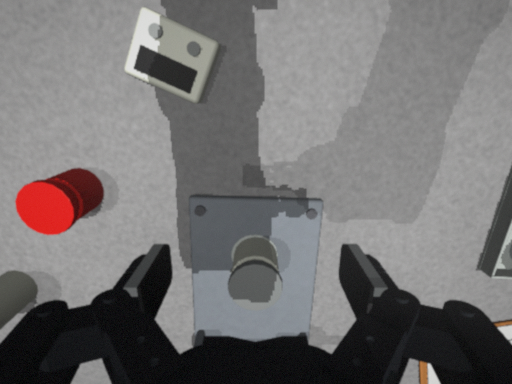

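View pics/s6.png

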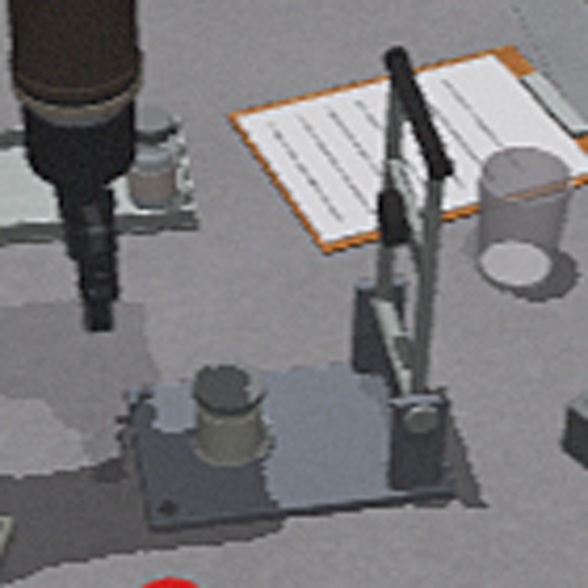

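The pot stands upright on the nest with its lid still raised (side crop pot at (230,410), lid at (228,388)). Next is the lever: approach from above with the jaws across the bar.

```bash
cat >> h.py <<'E'
PSI=-.026
H=np.array([.680,-.002,.086])
def lev(th,phi,d=.050,extra=0.,H=H):
    Rz=Ro.from_euler('z',PSI);Rt=Rz*Ro.from_euler('y',-phi)*Ro.from_euler('xyz',[np.pi,0,np.pi/2])
    B=H+.22*(-np.sin(th)*Rz.apply([1,0,0])+np.array([0,0,np.cos(th)]))
    t=Rt.apply([0,0,1]);n=Rz.apply([-np.cos(phi),0,-np.sin(phi)])
    return B-d*t+extra*n,Rt.as_euler('xyz')
E
python3 -c "
from h import *
a,r=lev(0,0);print(a,r)
rel((a+[-.08,0,.09],r),(a+[0,0,.09],r),(a,r))"
```

```text
[ 0.68  -0.002  0.356] [3.14159265 0.         1.54479633]
[-150.4   -6.4 -203.3] [-2.000e-02  3.000e-02  9.149e+01]
[-230.4   -6.4 -203.3] [-2.000e-02  3.000e-02  9.149e+01]
[-230.4   -6.3 -113.3] [-2.000e-02  3.000e-02  9.149e+01]
```

>>> step_arm(commands=[[0, 0, -50, 0, 0, 8], [0, 0, -100, 0, 0, 16], [0, 0, -150, 0, 0, 24], [0, 0, -203, 0, 0, 32], [-40, 0, -203, 0, 0, 40], [-75, -6, -203, 0, 0, 48], [-110, -6, -203, 0, 0, 56], [-150, -6, -203, 0, 0, 64], [-150, -6, -203, 0, 0, 72], [-150, -6, -203, 0, 0, 80], [-150, -6, -203, 0, 0, 88], [-150, -6, -203, 0, 0, 91.5]], hand=1)

```text
time_s: 10.15
tool_pos: [0.5996, -0.0016, 0.4448]
tool_rot: [-3.14, 0.002, 1.539]
ft_force: [0.8, 0.9, -0.1]
opening: 0.0851
```

```bash
python3 -c "
from h import *
import cv2,pickle
s=robot.sense();print(s['joints'],s['tool_pos'],s['tool_rot'])
P=robot.camera_params('wrist');f=robot.grab_frame('wrist');pickle.dump(P,open('w7.pkl','wb'))
cv2.imwrite('pics/w7.png',f[:,:,::-1])
a,r=lev(0,0)
rel((a+[0,0,.08],r))"
```

```text
[-0.60376328  0.36377924  0.76187596  1.44541427 -0.2485054   1.43295795
  0.12800846] [ 0.59964993 -0.00161154  0.44480315] [-3.14017480e+00  1.92371841e-03  1.53925417e+00]
[ 2.2 80.4  8.7] [-0.08  0.1  -0.39]
```

View pics/w7.png

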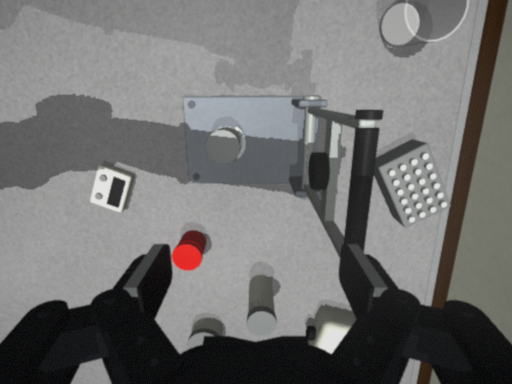

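The bar runs from (368,118) to (355,245), with the pad at (319,170) and the pot on the nest at (226,145).

```bash
python3 -c "
from h import *
import pickle
P=pickle.load(open('w7.pkl','rb'))
for c in ((368,118),(363,180),(355,245)):print(onz('wrist',c,.306,P))
for c in ((226,145),):print(onz('wrist',c,.073,P))"
```

```text
[0.6807706  0.06023091 0.306     ]
[0.68103837 0.01546743 0.306     ]
[ 0.67916074 -0.03849744  0.306     ]
[0.5562233 0.0074902 0.073    ]
```

>>> step_arm(commands=[[2, 45, 0, 0, 0, 0], [2, 80, 0, 0, 0, 0], [2, 80, 0, 0, 0, 0], [2, 80, 30, 0, 0, -0.3], [2, 80, 60, 0, 0, -0.3], [2, 80, 80, 0, 0, -0.3], [2, 80, 89, 0, 0, -0.3], [2, 80, 89, 0, 0, -0.3]])

```text
time_s: 11.0
tool_pos: [0.6784, -0.0017, 0.3557]
tool_rot: [-3.139, 0.0, 1.551]
ft_force: [-0.4, -0.3, 0.5]
opening: 0.0854
```

```bash
python3 -c "
from h import *
import cv2,pickle
s=robot.sense();print(s['joints'],s['tool_pos'],s['tool_rot'],s['ft_force'])
f=robot.grab_frame('wrist')
cv2.imwrite('pics/w8.png',f[:,:,::-1])
f=robot.grab_frame('side')[:,:,::-1];cv2.imwrite('pics/s8.png',cv2.resize(f[80:260,200:360],None,fx=3.3,fy=3.3,interpolation=2))
"
```

```text
[-0.49795952  0.55848214  0.71777415  1.38779301 -0.36604064  1.3326348
  0.21024591] [ 0.67836014 -0.00172042  0.35568249] [-3.13913343e+00  4.58433770e-04  1.55055465e+00] [-0.42764594 -0.26593461  0.47962524]
```

View pics/w8.png

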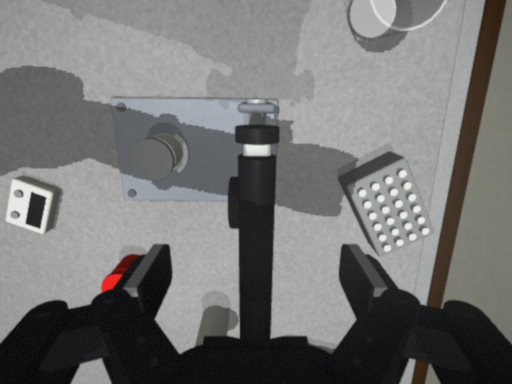

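View pics/s8.png

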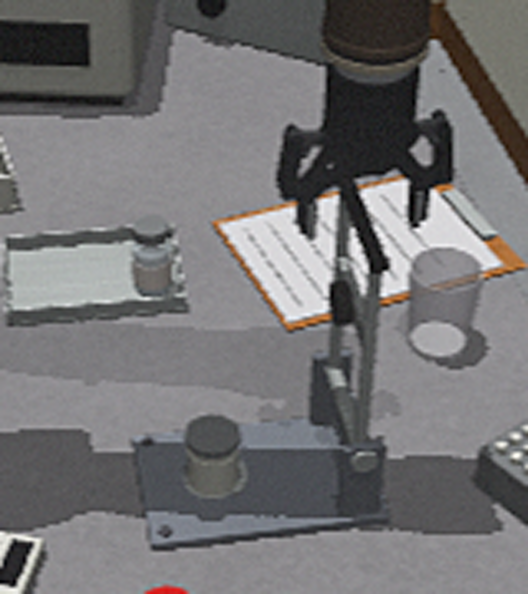

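The bar (col 256) is centred between the fingers. I narrow to a loose cage.

>>> step_arm(commands=[[0, 1, 0, 0, 0, 0], [0, 1, 0, 0, 0, 0], [0, 1, 0, 0, 0, 0], [0, 1, 0, 0, 0, 0], [0, 1, 0, 0, 0, 0], [0, 1, 0, 0, 0, 0], [0, 1, 0, 0, 0, 0]], hand=0.28)

```text
time_s: 11.8
tool_pos: [0.6796, -0.0019, 0.3571]
tool_rot: [-3.142, -0.0, 1.55]
ft_force: [1.0, 0.2, 0.6]
opening: 0.0239
```

```bash
python3 -c "
from h import *
s=robot.sense();print(s['tool_pos'],s['tool_rot'],s['ft_force'])
rel(*[lev(th,th*.5) for th in np.arange(.1,1.3,.1)])"
```

```text
[ 0.67956626 -0.00189241  0.35709991] [-3.1415540e+00 -4.7622533e-05  1.5498741e+00] [1.03396193 0.23822013 0.55932   ]
[  0.  -24.    2.3] [-2.87 -0.01  0.29]
[  0.1 -48.3   5.7] [-5.73 -0.02  0.29]
[  0.3 -72.   11.5] [-8.6  -0.02  0.29]
[  0.4 -95.2  19.5] [-11.46  -0.03   0.29]
[   0.5 -117.4   29.6] [-14.33  -0.04   0.29]
[   0.6 -138.6   41.8] [-17.19  -0.05   0.29]
[   0.7 -158.4   55.9] [-20.06  -0.05   0.29]
[   0.8 -176.8   71.8] [-22.92  -0.06   0.29]
[   0.9 -193.6   89.3] [-25.79  -0.07   0.29]
[   1.  -208.7  108.4] [-28.65  -0.08   0.28]
[   1.  -221.8  128.7] [-31.51  -0.08   0.28]
[   1.1 -232.8  150.1] [-34.38  -0.09   0.28]
```

>>> step_arm(commands=[[0, -12, 1, -1.4, 0, 0.3], [0, -24, 2.3, -2.9, 0, 0.3], [0, -48, 5.7, -5.7, 0, 0.3], [0, -72, 11.5, -8.6, 0, 0.3], [0, -95, 19.5, -11.5, 0, 0.3], [0, -117, 29.6, -14.3, 0, 0.3], [0, -117, 29.6, -14.3, 0, 0.3]])

```text
time_s: 12.5
tool_pos: [0.5587, 0.0002, 0.3259]
tool_rot: [2.895, -0.003, 1.544]
ft_force: [1.6, -1.5, -0.5]
opening: 0.0238
```

```bash
python3 -c "
from h import *
import cv2
s=robot.sense();print(s['joints'],s['tool_pos'],s['tool_rot'],s['ft_force'])
f=robot.grab_frame('side')[:,:,::-1];cv2.imwrite('pics/s9.png',cv2.resize(f[80:260,200:360],None,fx=3.3,fy=3.3,interpolation=2))
rel(*[lev(th,th*.5) for th in np.arange(.5,1.3,.1)])"
```

```text
[-0.75591617  0.2260198   0.78934785  1.92499268 -0.21472581  0.81754648
  0.10222581] [5.58672954e-01 2.27142439e-04 3.25939113e-01] [ 2.89461510e+00 -2.73730063e-03  1.54425935e+00] [ 1.59518768 -1.52146669 -0.47661863]
[0.5 1.1 0.1] [-0.07 -0.13 -0.03]
[  0.5 -22.4   6.7] [-2.94 -0.13 -0.03]
[  0.5 -45.1  15.5] [-5.8  -0.13 -0.03]
[  0.4 -66.9  26.4] [-8.67 -0.13 -0.04]
[  0.4 -87.5  39.2] [-11.53  -0.13  -0.04]
[   0.4 -106.7   54. ] [-14.4   -0.12  -0.04]
[   0.3 -124.4   70.5] [-17.26  -0.12  -0.05]
[   0.3 -140.4   88.5] [-20.13  -0.12  -0.05]
```

View pics/s9.png

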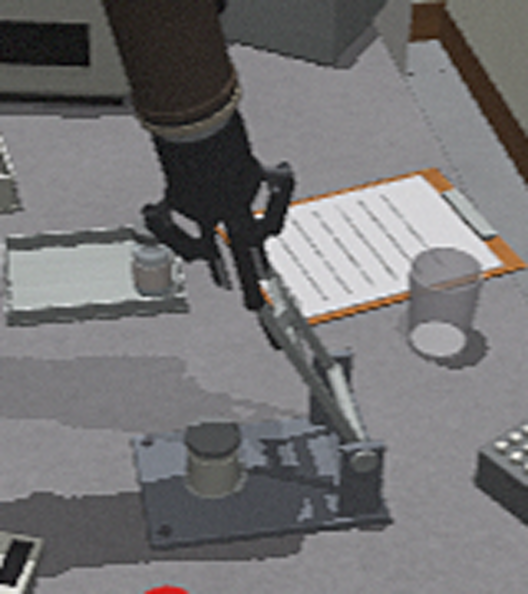

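The cage works; the lever follows. Joint 6 would get low with a large tilt, so I grip the bar from here and keep the tool nearer vertical.

>>> step_arm(commands=[[0, 0, 0, 0, 0, 0], [0, 0, 0, 0, 0, 0], [0, 0, 0, 0, 0, 0], [0, 0, 0, 0, 0, 0]], hand=0)

```text
time_s: 12.95
tool_pos: [0.5646, 0.0007, 0.3291]
tool_rot: [2.89, -0.001, 1.545]
ft_force: [-4.7, 1.0, 11.0]
opening: 0.0142
```

```bash
python3 -c "
from h import *
s=robot.sense();print(s['opening'],s['tool_pos'],s['tool_rot'],s['ft_force'])
rel(*[lev(th,.25-.15*(th-.5)/1.07) for th in np.arange(.5,1.65,.1)])"
```

```text
0.014151440123573718 [0.5646113  0.00071401 0.32913452] [ 2.88998339e+00 -7.91240558e-04  1.54474951e+00] [-4.69070156  1.04259702 11.02010979]
[ 0.3 -2.8  1. ] [ 0.09 -0.04 -0.01]
[  0.3 -23.1   7.4] [ 0.9  -0.04 -0.01]
[  0.3 -42.6  16. ] [ 1.7  -0.04 -0.01]
[  0.3 -61.3  26.5] [ 2.5  -0.04 -0.01]
[  0.2 -78.7  38.9] [ 3.31 -0.04 -0.01]
[  0.2 -94.9  53.1] [ 4.11 -0.04 -0.01]
[   0.2 -109.5   68.9] [ 4.91 -0.04 -0.01]
[   0.2 -122.5   86.2] [ 5.71 -0.04 -0.01]
[   0.2 -133.7  104.8] [ 6.52 -0.04 -0.01]
[   0.2 -143.   124.4] [ 7.32 -0.04 -0.01]
[ 1.000e-01 -1.503e+02  1.450e+02] [ 8.12 -0.04 -0.01]
[ 1.000e-01 -1.556e+02  1.663e+02] [ 8.93 -0.04 -0.01]
```

>>> step_arm(commands=[[0, -20, 6.4, 0.8, 0, 0], [0, -40, 15, 1.6, 0, 0], [0, -58.5, 25.5, 2.4, 0, 0], [0, -76, 38, 3.2, 0, 0], [0, -92, 52, 4, 0, 0], [0, -92, 52, 4, 0, 0]])

```text
time_s: 13.55
tool_pos: [0.4882, 0.003, 0.2542]
tool_rot: [2.96, 0.0, 1.545]
ft_force: [5.1, 1.9, -0.7]
opening: 0.0143
```

```bash
python3 -c "
from h import *
import cv2
s=robot.sense();print(s['joints'],s['opening'],s['tool_pos'],s['tool_rot'],s['ft_force'])
f=robot.grab_frame('side')[:,:,::-1];cv2.imwrite('pics/s10.png',cv2.resize(f[80:260,200:360],None,fx=3.3,fy=3.3,interpolation=2))
rel(*[lev(th,.25-.15*(th-.5)/1.07) for th in np.arange(1.,1.65,.1)])"
```

```text
[-0.77389247  0.21580898  0.76892574  2.12753519 -0.22051595  0.68637932
  0.10252646] 0.0143136729100323 [0.48819755 0.00296598 0.25419968] [2.95980363e+00 1.96331060e-04 1.54474248e+00] [ 5.0897494   1.89905472 -0.65059947]
[ 0.  -2.7  0.2] [ 0.12  0.01 -0.01]
[  0.  -16.2  17. ] [ 0.92  0.01 -0.01]
[  0.  -28.   35.2] [ 1.72  0.01 -0.01]
[  0.  -37.9  54.5] [ 2.53  0.01 -0.01]
[  0.1 -45.8  74.7] [ 3.33  0.01 -0.01]
[  0.1 -51.6  95.8] [ 4.13  0.01 -0.01]
[ 1.000e-01 -5.540e+01  1.174e+02] [ 4.93  0.01 -0.01]
```

View pics/s10.png

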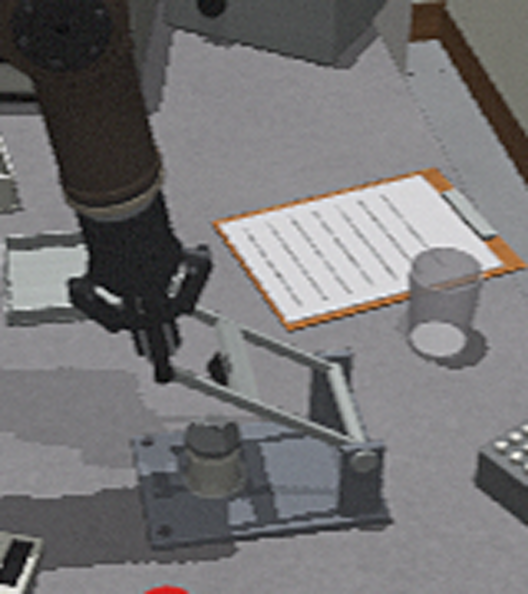

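>>> step_arm(commands=[[0, -13.5, 17, 0.8, 0, 0], [0, -25.3, 35, 1.6, 0, 0], [0, -30.5, 44.5, 2, 0, 0], [0, -35.2, 54.3, 2.4, 0, 0], [0, -39.4, 64.4, 2.8, 0, 0], [0, -43.1, 74.5, 3.2, 0, 0], [0, -43.1, 74.5, 3.2, 0, 0]])

```text
time_s: 14.3
tool_pos: [0.4579, 0.0038, 0.1727]
tool_rot: [3.02, -0.001, 1.545]
ft_force: [-4.1, 4.7, 5.5]
opening: 0.0143
```

```bash
python3 -c "
from h import *
import cv2
s=robot.sense();print(s['joints'],s['opening'],s['tool_pos'],s['tool_rot'],s['ft_force'])
f=robot.grab_frame('side')[:,:,::-1];cv2.imwrite('pics/s11.png',cv2.resize(f[80:260,200:360],None,fx=3.3,fy=3.3,interpolation=2))
rel(*[lev(th,.25-.15*(th-.5)/1.07) for th in (1.4,1.45,1.5,1.55,1.6)])"
```

```text
[-0.65679472  0.33531242  0.65585218  2.24063035 -0.38509363  0.54017929
  0.25553817] 0.014266203264915924 [0.45793457 0.00375683 0.17273982] [ 3.01953721e+00 -5.19181766e-04  1.54473663e+00] [-4.05324115  4.69995599  5.47377454]
[-0.  -0.9  0.1] [-0.07 -0.04 -0.01]
[-0.  -3.5 10.7] [ 0.33 -0.04 -0.01]
[-0.  -5.5 21.5] [ 0.73 -0.04 -0.01]
[-0.  -7.  32.3] [ 1.13 -0.04 -0.01]
[-0.  -8.  43.2] [ 1.53 -0.04 -0.01]
```

View pics/s11.png

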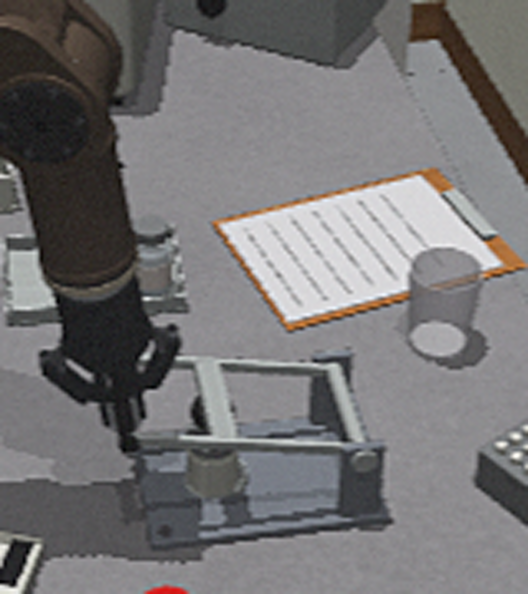

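>>> step_arm(commands=[[0, -1.5, 5, 0, 0, 0], [0, -2.7, 10.6, 0.3, 0, 0], [0, -3.8, 16, 0.6, 0, 0], [0, -4.7, 21.5, 0.8, 0, 0], [0, -5.5, 27, 1, 0, 0], [0, -6.1, 32.3, 1.2, 0, 0], [0, -6.3, 36, 1.3, 0, 0], [0, -6.3, 36, 1.3, 0, 0], [0, -6.3, 36, 1.3, 0, 0]])

```text
time_s: 15.25
tool_pos: [0.4547, 0.0039, 0.1366]
tool_rot: [3.044, -0.001, 1.545]
ft_force: [-7.4, 1.8, 4.0]
opening: 0.0144
```

```bash
python3 -c "
from h import *
import cv2
s=robot.sense();print(s['joints'],s['opening'],s['tool_pos'],s['tool_rot'],s['ft_force'])
f=robot.grab_frame('side')[:,:,::-1];cv2.imwrite('pics/s12.png',cv2.resize(f[150:260,220:330],None,fx=5,fy=5,interpolation=2))
rel(*[lev(th,.25-.15*(th-.5)/1.07) for th in (1.5,1.57,1.6)])"
```

```text
[-0.57964539  0.40644325  0.57447762  2.25997952 -0.46829087  0.48045859
  0.33141613] 0.014357099982387376 [0.45470394 0.00387794 0.13663761] [ 3.04408888e+00 -1.40873800e-03  1.54495843e+00] [-7.44092338  1.7882499   4.04504204]
[  0.    1.9 -14.5] [-0.7  -0.08  0.  ]
[-0.   0.3  0.8] [-0.14 -0.08  0.  ]
[-0.  -0.   7.4] [ 0.1  -0.08  0.  ]
```

View pics/s12.png

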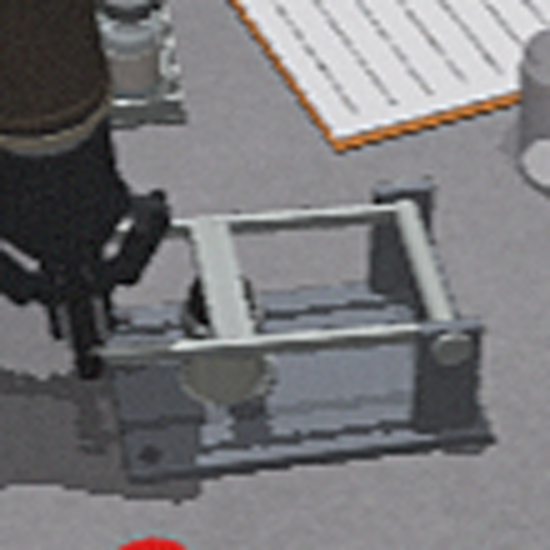

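>>> step_arm(commands=[[0, 0, 2, 0, 0, 0], [0, 0, 4, 0, 0, 0], [0, 0, 4, 0, 0, 0], [0, 0, 4, 0, 0, 0]])

```text
time_s: 15.7
tool_pos: [0.4546, 0.0039, 0.1327]
tool_rot: [3.045, -0.002, 1.545]
ft_force: [-8.9, 2.7, 7.6]
opening: 0.0144
```

>>> step_arm(commands=[[0, 0, 2, 0, 0, 0], [0, 0, 4, 0, 0, 0], [0, 0, 4, 0, 0, 0], [0, 0, 4, 0, 0, 0]])

```text
time_s: 16.1
tool_pos: [0.4546, 0.0039, 0.1286]
tool_rot: [3.046, -0.002, 1.545]
ft_force: [-10.3, 2.7, 6.9]
opening: 0.0147
```

```bash
python3 -c "
from h import *
import cv2
s=robot.sense();print(s['joints'],s['opening'],s['tool_pos'],s['tool_rot'],s['ft_force'],s['torque'])
f=robot.grab_frame('side')[:,:,::-1];cv2.imwrite('pics/s13.png',cv2.resize(f[150:260,220:330],None,fx=5,fy=5,interpolation=2))
f=robot.grab_frame('wrist')[:,:,::-1];cv2.imwrite('pics/w13.png',f)
for X in ([.46,0.06,.086],[.457,-.06,.086]): u=proj('side',np.array(X));print((u-[220,150])*5)
"
```

```text
[-0.56121161  0.42155307  0.55337539  2.26460613 -0.48764608  0.46200978
  0.34851932] 0.014672132451426212 [0.45461447 0.00385389 0.12855602] [ 3.04554219e+00 -1.76121529e-03  1.54487921e+00] [-10.25095303   2.67262601   6.86697713] [ 0.49145309  1.65378754 -0.00952316]
[ 63.72377199 242.89990924]
[ 87.116083  374.5776669]
```

View pics/s13.png

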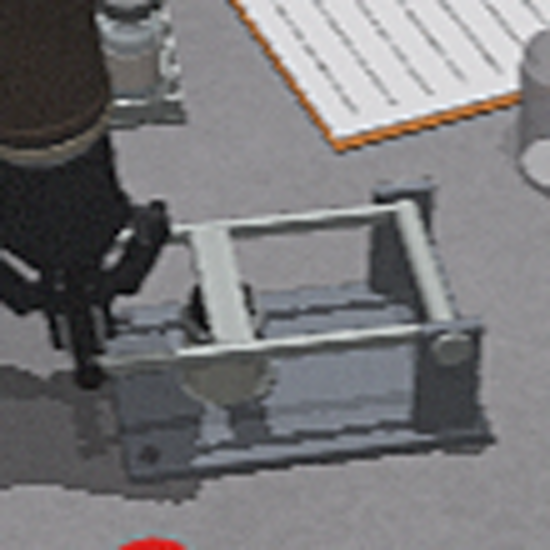

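View pics/w13.png

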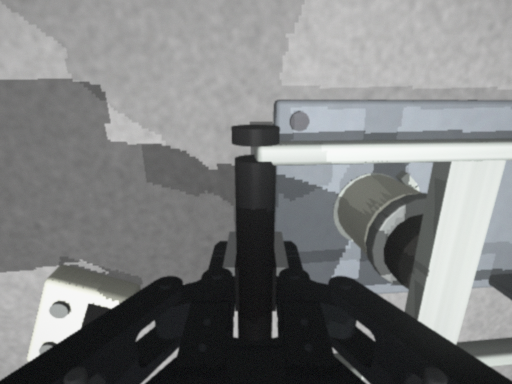

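```bash
python3 -c "
from h import *
import cv2
f=cv2.imread('pics/s13.png')
Rz=Ro.from_euler('z',PSI)
HH=H+[0,-.004,0]
for th,col in ((1.571,(0,255,0)),(1.5,(0,0,255))):
  for y in (-.06,.06):
    pts=[]
    for r in (0,.22):
      X=HH+Rz.apply([-r*np.sin(th),y,r*np.cos(th)]);pts.append(tuple(int(v) for v in ((proj('side',X)-[220,150])*5+2)))
    cv2.line(f,*pts,col,1)
  X=HH+Rz.apply([-.22*np.sin(th),-.06,.22*np.cos(th)]);Y=HH+Rz.apply([-.22*np.sin(th),.06,.22*np.cos(th)])
cv2.imwrite('pics/s13o.png',f)
"
```

```text
(no output)
```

View pics/s13o.png

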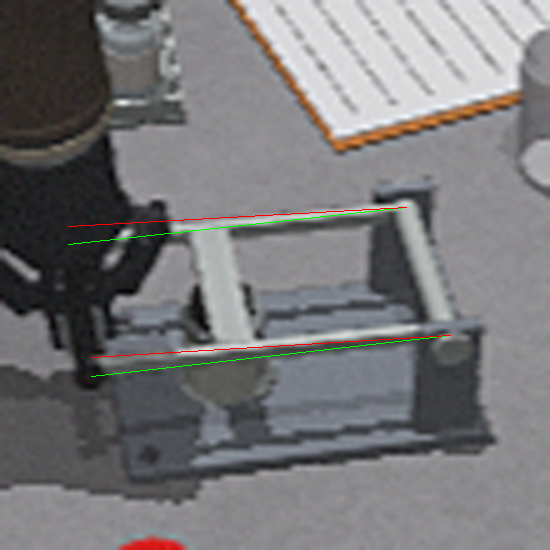

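Overlaying the stop line (green) shows the lever is still about 0.035 rad short, because the bar slipped along the pads. I keep pressing in small steps.

>>> step_arm(commands=[[0, -0.5, 3, 0, 0, 0], [0, -1, 6, 0, 0, 0], [0, -1, 9, 0, 0, 0], [0, -1, 9, 0, 0, 0]])

```text
time_s: 16.6
tool_pos: [0.4546, 0.0037, 0.1224]
tool_rot: [3.044, -0.006, 1.544]
ft_force: [-33.7, 3.3, 85.3]
opening: 0.0144
```

>>> step_arm(commands=[[0, 0, 2, 0, 0, 0], [0, 0, 4, 0, 0, 0], [0, 0, 6, 0, 0, 0], [0, 0, 6, 0, 0, 0]])

```text
time_s: 17.0
tool_pos: [0.4554, 0.0035, 0.1148]
tool_rot: [3.044, -0.003, 1.544]
ft_force: [-18.7, 1.6, 38.1]
opening: 0.0115
```

```bash
python3 -c "
from h import *
import cv2
s=robot.sense();print(s['joints'],s['opening'],s['tool_pos'],s['tool_rot'],s['ft_force'],s['torque'])
f=robot.grab_frame('side')[:,:,::-1];f=cv2.resize(f[150:260,220:330],None,fx=5,fy=5,interpolation=2)
Rz=Ro.from_euler('z',PSI)
HH=H+[0,-.004,0]
for th,col in ((1.571,(0,255,0)),(1.5,(0,0,255))):
  for y in (-.06,.06):
    pts=[]
    for r in (0,.22):
      X=HH+Rz.apply([-r*np.sin(th),y,r*np.cos(th)]);pts.append(tuple(int(v) for v in ((proj('side',X)-[220,150])*5+2)))
    cv2.line(f,*pts,col,1)
cv2.imwrite('pics/s14o.png',f)
"
```

```text
[-0.5260008   0.44679378  0.51297846  2.27214403 -0.5229793   0.42582702
  0.37965415] 0.011481718141094036 [0.4553688  0.00349413 0.11475979] [ 3.0440915  -0.00324087  1.54396587] [-18.68388096   1.55877225  38.12533137] [ 0.28281671  2.90357694 -0.05771294]
```

View pics/s14o.png

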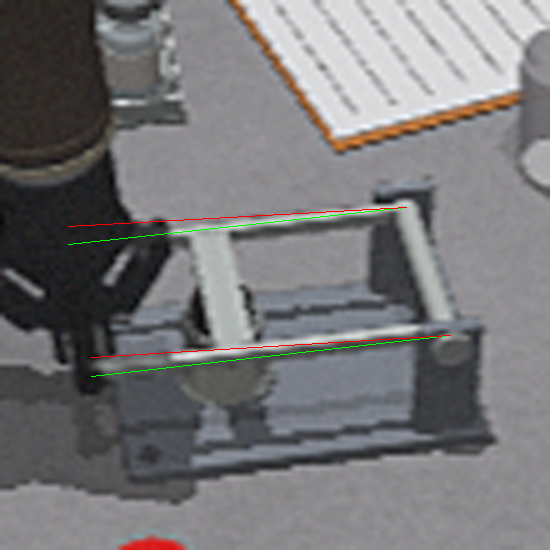

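The first push spiked to 85 N at the stop and then the bar slipped. The lever now matches the green stop line (left end at (105,366)), so I unload and return along the arc.

```bash
python3 -c "
from h import *
H2=np.array([.679,-.002,.086])
rel(*[lev(th,.10+.15*min(1,(1.571-th)/1.07),d=.029,H=H2) for th in (1.571,1.55,1.5,1.4,1.3,1.2,1.1,1.,.9,.8,.7,.6,.5,.4,.3,.2,.1,0)])"
```

```text
[0.3 0.8 0. ] [-0.14 -0.18 -0.07]
[ 0.3  1.2 -4.5] [-0.31 -0.18 -0.07]
[  0.4   2.5 -15.4] [-0.71 -0.18 -0.07]
[  0.5   6.9 -36.9] [-1.52 -0.18 -0.07]
[  0.5  13.4 -57.8] [-2.32 -0.18 -0.07]
[  0.6  21.9 -77.8] [-3.12 -0.18 -0.07]
[  0.7  32.4 -96.9] [-3.93 -0.17 -0.07]
[   0.7   44.7 -114.8] [-4.73 -0.17 -0.07]
[   0.8   58.8 -131.3] [-5.53 -0.17 -0.08]
[   0.9   74.4 -146.3] [-6.34 -0.17 -0.08]
[   0.9   91.5 -159.6] [-7.14 -0.17 -0.08]
[   1.   109.8 -171.1] [-7.94 -0.17 -0.08]
[   1.   129.2 -180.7] [-8.74 -0.17 -0.08]
[   1.1  149.9 -188.3] [-8.74 -0.17 -0.08]
[   1.1  171.1 -193.7] [-8.74 -0.17 -0.08]
[   1.2  192.9 -197.1] [-8.74 -0.17 -0.08]
[   1.2  214.8 -198.2] [-8.74 -0.17 -0.08]
[   1.2  236.8 -197.2] [-8.74 -0.17 -0.08]
```

>>> step_arm(commands=[[0, 1.5, -2, 0, 0, 0], [0, 2, -5.5, -0.3, 0, 0], [0, 4, -16.5, -0.7, 0, 0], [0, 8, -38, -1.5, 0, 0], [0, 14.5, -59, -2.3, 0, 0], [0, 23, -79, -3.1, 0, 0], [0, 33.5, -98, -3.9, 0, 0], [0, 46, -116, -4.7, 0, 0], [0, 46, -116, -4.7, 0, 0]])

```text
time_s: 17.95
tool_pos: [0.488, 0.0026, 0.2347]
tool_rot: [2.966, -0.003, 1.545]
ft_force: [-23.9, 2.1, 18.7]
opening: 0.0113
```

```bash
python3 -c "
from h import *
import cv2
s=robot.sense();print(s['joints'],s['opening'],s['tool_pos'],s['tool_rot'],s['ft_force'],s['torque'])
f=robot.grab_frame('side')[:,:,::-1];cv2.imwrite('pics/s15.png',cv2.resize(f[80:260,200:360],None,fx=3.3,fy=3.3,interpolation=2))
H2=np.array([.679,-.002,.086])
rel(*[lev(th,.10+.15*min(1,(1.571-th)/1.07),d=.029,H=H2) for th in (1.,.9,.8,.7,.6,.5,.4,.3,.2,.1,0)])
"
```

```text
[-0.74739271  0.25378888  0.75609934  2.14750615 -0.27899264  0.64862769
  0.16025347] 0.011275926102838018 [0.48804656 0.00257678 0.2347354 ] [ 2.96625825e+00 -2.62492172e-03  1.54454993e+00] [-23.87092844   2.1277976   18.70822701] [0.19356615 4.06774854 0.02338411]
[0.4 1.1 0.7] [-0.31 -0.13 -0.04]
[  0.4  16.4 -14.7] [-1.12 -0.13 -0.04]
[  0.5  33.1 -28.4] [-1.92 -0.13 -0.04]
[  0.5  51.2 -40.4] [-2.72 -0.13 -0.04]
[  0.5  70.3 -50.4] [-3.52 -0.13 -0.04]
[  0.6  90.4 -58.4] [-4.32 -0.13 -0.04]
[  0.6 111.5 -64.4] [-4.32 -0.13 -0.04]
[  0.6 133.2 -68.3] [-4.32 -0.13 -0.04]
[  0.6 155.1 -69.9] [-4.32 -0.13 -0.04]
[  0.7 177.1 -69.4] [-4.32 -0.13 -0.04]
[  0.7 198.9 -66.6] [-4.32 -0.13 -0.04]
```

View pics/s15.png

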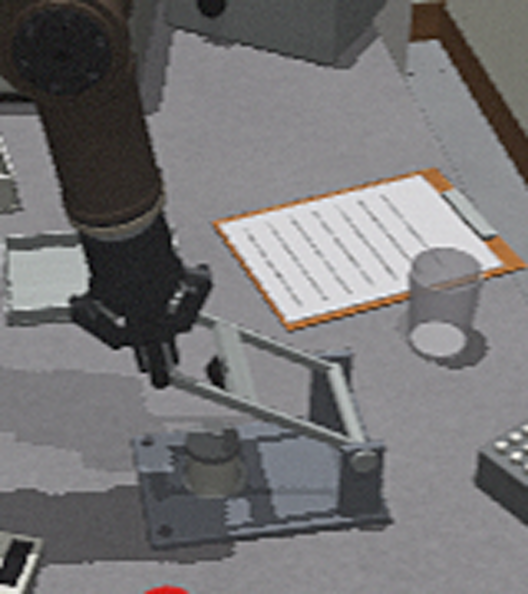

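>>> step_arm(commands=[[0, 0, 0, 0, 0, 0], [0, 0, 0, 0, 0, 0], [0, 0, 0, 0, 0, 0], [0, 0, 0, 0, 0, 0]], hand=0.3)

```text
time_s: 18.4
tool_pos: [0.4921, 0.0023, 0.2345]
tool_rot: [2.956, -0.0, 1.544]
ft_force: [4.5, -0.9, -0.3]
opening: 0.0258
```

```bash
python3 -c "
from h import *
import cv2
s=robot.sense();print(s['opening'],s['tool_pos'],s['tool_rot'],s['ft_force'],s['torque'])
f=robot.grab_frame('side')[:,:,::-1];cv2.imwrite('pics/s16.png',cv2.resize(f[80:260,200:360],None,fx=3.3,fy=3.3,interpolation=2))
H2=np.array([.679,-.002,.086])
rel(*[lev(th,.23*th,d=.035,H=H2) for th in (1.,.9,.8,.7,.6,.5,.4,.3,.2,.1,0,-.03)])
"
```

```text
0.025791005634955226 [0.49205218 0.00227189 0.23449695] [ 2.95619136e+00 -1.85932722e-04  1.54435495e+00] [ 4.5088185  -0.9411195  -0.27032859] [-0.08583898 -0.56248596 -0.04908337]
[ 0.6 -5.  -5.6] [-2.57 -0.01 -0.02]
[  0.6  11.6 -20.8] [-1.25 -0.01 -0.02]
[  0.6  29.7 -34.4] [ 0.07 -0.01 -0.02]
[  0.6  49.1 -46.2] [ 1.38 -0.01 -0.02]
[  0.6  69.6 -56. ] [ 2.7  -0.01 -0.02]
[  0.6  90.9 -63.8] [ 4.02 -0.01 -0.02]
[  0.6 113.  -69.5] [ 5.34 -0.01 -0.02]
[  0.6 135.5 -73. ] [ 6.66 -0.01 -0.02]
[  0.6 158.2 -74.3] [ 7.97 -0.01 -0.02]
[  0.7 181.  -73.4] [ 9.29 -0.01 -0.02]
[  0.7 203.6 -70.3] [ 1.061e+01 -1.000e-02 -2.000e-02]
[  0.7 210.3 -69. ] [ 1.1e+01 -1.0e-02 -2.0e-02]
```

View pics/s16.png

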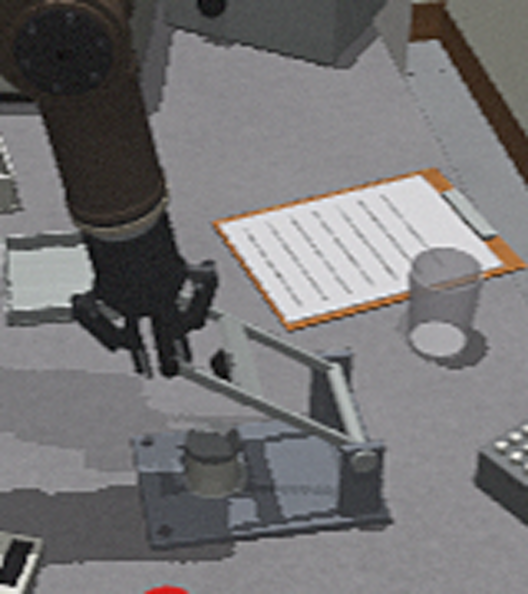

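>>> step_arm(commands=[[0, 5, -18, -1, 0, 0], [0, 20, -30, -0.3, 0, 0], [0, 40, -42, 0.8, 0, 0], [0, 60, -52, 2, 0, 0], [0, 80, -60, 3.4, 0, 0], [0, 102, -67, 4.7, 0, 0], [0, 125, -71.5, 6, 0, 0], [0, 147, -74, 7.3, 0, 0], [0, 170, -74, 8.6, 0, 0], [0, 192, -72, 10, 0, 0], [0, 204, -70, 10.6, 0, 0], [0, 204, -70, 10.6, 0, 0]])

```text
time_s: 19.65
tool_pos: [0.6794, -0.0025, 0.3384]
tool_rot: [-3.137, 0.0, 1.545]
ft_force: [-0.3, 0.7, 0.1]
opening: 0.0254
```

```bash
python3 -c "
from h import *
import cv2
s=robot.sense();print(s['opening'],s['tool_pos'],s['tool_rot'],s['ft_force'],s['torque'])
f=robot.grab_frame('side')[:,:,::-1];cv2.imwrite('pics/s17.png',cv2.resize(f[80:260,200:360],None,fx=3.3,fy=3.3,interpolation=2))
"
```

```text
0.025443858722727485 [ 0.67938777 -0.00247058  0.3384454 ] [-3.13748184e+00  4.77353505e-04  1.54480217e+00] [-0.25879632  0.66538902  0.08694773] [-0.0528517   0.01705983 -0.03358163]
```

View pics/s17.png

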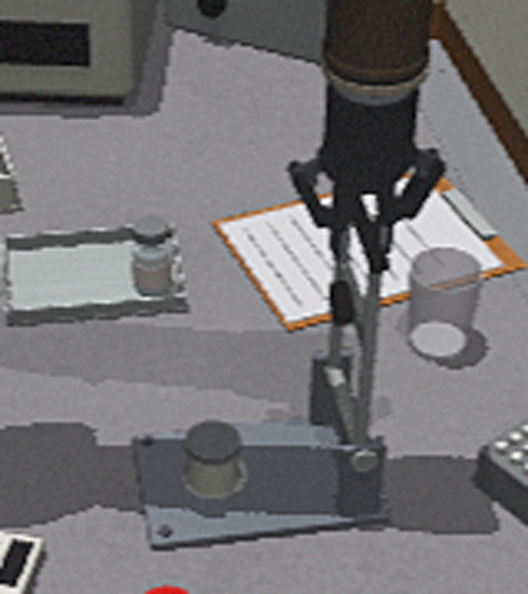

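The lever is upright, force is near zero, and the lid looks lower (about (213,437), it was (213,432)). I open, rise and inspect.

>>> step_arm(commands=[[0, 0, 0, 0, 0, 0], [0, 0, 0, 0, 0, 0], [0, 0, 0, 0, 0, 0], [0, 0, -20, 0, 0, 0], [0, 0, -50, 0, 0, 0], [0, 0, -90, 0, 0, 0], [0, 0, -110, 0, 0, 0], [0, 0, -110, 0, 0, 0]], hand=1)

```text
time_s: 20.5
tool_pos: [0.6791, -0.0032, 0.4539]
tool_rot: [3.137, -0.001, 1.545]
ft_force: [0.5, -0.1, -0.2]
opening: 0.0852
```

```bash
python3 -c "
from h import *
import cv2
s=robot.sense();print(s['opening'],s['tool_pos'],s['tool_rot'],s['ft_force'],s['joints'])
f=robot.grab_frame('side')[:,:,::-1]
g=cv2.imread('pics/side0.png')
a=cv2.resize(f[195:240,245:300],None,fx=7,fy=7,interpolation=2)
cv2.imwrite('pics/s18.png',a)
d=[np.pi,0,np.pi]
rel(([.43,0.0,.42],d),([.5487,.0043,.16],d))
"
```

```text
0.08524936759936161 [ 0.67908769 -0.0031906   0.45392277] [ 3.13747764e+00 -1.02180671e-03  1.54465176e+00] [ 0.53351528 -0.1210806  -0.24068044] [-0.49631991  0.52449399  0.76568476  1.20896943 -0.35636229  1.53569343
  0.18317064]
[  -3.7 -248.8   31.3] [ 1.10e-01  1.00e-02 -9.15e+01]
[   3.4 -130.6  291.5] [ 1.10e-01  1.00e-02 -9.15e+01]
```

View pics/s18.png

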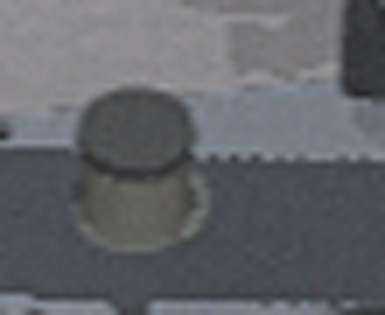

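```bash
python3 -c "
from h import *
c=un((135,130),7,(245,195)); print(onz('side',c,.065),onz('side',c,.073))
c=un((228,388),4.2,(210,120)); print('before',onz('side',c,.073))"
```

```text
[ 0.54868419 -0.00299994  0.065     ] [ 0.5470869  -0.01126353  0.073     ]
before [ 0.54821515 -0.00621362  0.073     ]
```

>>> step_arm(commands=[[0, -40, 10, 0, 0, -8], [0, -80, 20, 0, 0, -16], [0, -120, 31, 0, 0, -24], [0, -160, 31, 0, 0, -32], [0, -200, 31, 0, 0, -40], [0, -249, 31, 0, 0, -48], [0, -249, 31, 0, 0, -56], [0, -249, 31, 0, 0, -64], [0, -249, 31, 0, 0, -72], [0, -249, 31, 0, 0, -80], [0, -249, 31, 0, 0, -88], [0, -249, 31, 0, 0, -91.5]])

```text
time_s: 21.75
tool_pos: [0.4289, 0.0041, 0.4183]
tool_rot: [3.141, -0.003, -3.135]
ft_force: [0.0, -0.6, 0.3]
opening: 0.0854
```

```bash
python3 -c "
from h import *
s=robot.sense();print(s['tool_pos'],s['tool_rot'],s['joints'])
d=[np.pi,0,np.pi]
rel(([.47,0.0043,.24],d))
"
```

```text
[0.42889059 0.00414759 0.41825041] [ 3.14098996 -0.00345863 -3.13533541] [-0.73446638 -0.01058411  0.60996472  1.8592205   0.00525576  1.29441474
  1.45107168]
[-41.7  -0.2 178.1] [ 0.03 -0.2   0.36]
```

>>> step_arm(commands=[[-42, 0, 45, 0, 0, 0], [-42, 0, 90, 0, 0, 0], [-42, 0, 135, 0, 0, 0], [-42, 0, 178, 0, 0, 0.3], [-42, 0, 178, 0, 0, 0.3], [-42, 0, 178, 0, 0, 0.3]])

```text
time_s: 22.35
tool_pos: [0.4709, 0.0039, 0.2415]
tool_rot: [-3.141, -0.004, 3.136]
ft_force: [0.7, -0.3, 0.3]
opening: 0.0855
```

```bash
python3 -c "
from h import *
import cv2,pickle
s=robot.sense();print(s['tool_pos'],s['tool_rot'])
P=robot.camera_params('wrist');f=robot.grab_frame('wrist');pickle.dump(P,open('w9.pkl','wb'))
cv2.imwrite('pics/w19.png',cv2.resize(f[190:330,180:340,::-1],None,fx=4,fy=4,interpolation=2))
d=[np.pi,0,np.pi]
rel(([.5487,0.0043,.16],d),([.5487,0.0043,.092],d))
print((proj('wrist',np.array([.5492,.0043,.065]),P)-[180,190])*4)
"
```

```text
[0.47088365 0.00392635 0.2414542 ] [-3.14146828 -0.00384006  3.13614761]
[-76.8   0.7  82.6] [ 0.04 -0.04 -0.3 ]
[-76.9   0.6 150.6] [ 0.04 -0.04 -0.3 ]
[302.55421949 305.8293624 ]
```

View pics/w19.png

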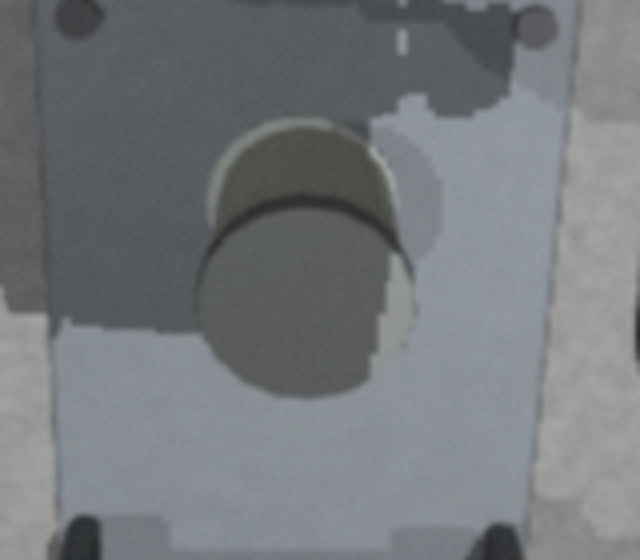

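The lid is flush with no neck showing, and its centre at crop (306,303) is within about 1 mm of prediction. I regrip.

>>> step_arm(commands=[[-40, 0.5, 20, 0, 0, -0.3], [-77, 0.5, 50, 0, 0, -0.3], [-77, 0.5, 85, 0, 0, -0.3], [-77, 0.5, 120, 0, 0, -0.3], [-77, 0.5, 142, 0, 0, -0.3], [-77, 0.5, 150.5, 0, 0, -0.3], [-77, 0.5, 150.5, 0, 0, -0.3]], hand=1)

```text
time_s: 23.1
tool_pos: [0.5491, 0.0047, 0.0918]
tool_rot: [3.14, -0.0, -3.141]
ft_force: [0.2, -0.0, -0.3]
opening: 0.0855
```

>>> step_arm(commands=[[0, 0, 0, 0, 0, 0], [0, 0, 0, 0, 0, 0], [0, 0, 0, 0, 0, 0], [0, 0, 0, 0, 0, 0], [0, 0, 0, 0, 0, 0], [0, 0, 0, 0, 0, 0], [0, 0, 0, 0, 0, 0], [0, 0, 0, 0, 0, 0]], hand=0)

```text
time_s: 23.9
tool_pos: [0.5492, 0.0044, 0.0926]
tool_rot: [3.14, 0.001, -3.142]
ft_force: [-2.6, 0.1, 11.2]
opening: 0.0516
```

>>> step_arm(commands=[[0, 0, -10, 0, 0, 0], [0, 0, -30, 0, 0, 0], [0, 0, -60, 0, 0, 0], [0, 0, -100, 0, 0, 0], [0, 0, -120, 0, 0, 0], [0, 0, -120, 0, 0, 0]])

```text
time_s: 24.5
tool_pos: [0.55, 0.004, 0.2144]
tool_rot: [3.14, 0.004, 3.141]
ft_force: [0.2, 0.7, -1.3]
opening: 0.0513
```

```bash
python3 -c "
from h import *
import cv2
s=robot.sense();print(s['opening'],s['tool_pos'],s['tool_rot'],s['ft_force'],s['joints'])
f=robot.grab_frame('wrist')[:,:,::-1];cv2.imwrite('pics/w20.png',f)
d=[np.pi,0,np.pi]
rel(([.44,.347,.21],d))
"
```

```text
0.05134692645841553 [0.54996369 0.00403498 0.21439841] [3.13974679 0.00417434 3.14148032] [ 0.16533351  0.6631445  -1.28336969] [-0.53679132  0.44813     0.59722574  1.90460218 -0.32397849  0.88068239
  1.79333041]
[109.  342.7   2.9] [0.09 0.09 0.02]
```

View pics/w20.png

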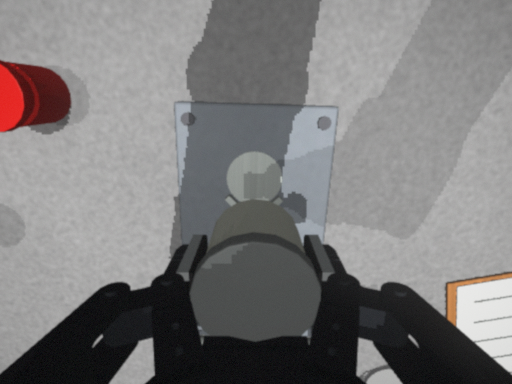

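>>> step_arm(commands=[[30, 35, 0, 0, 0, 0], [60, 80, 0, 0, 0, 0], [109, 343, 0, 0, 0, 0], [109, 343, 0, 0, 0, 0], [109, 343, 0, 0, 0, 0], [109, 343, 0, 0, 0, 0], [109, 343, 0, 0, 0, 0], [109, 343, 0, 0, 0, 0], [109, 343, 0, 0, 0, 0], [109, 343, 0, 0, 0, 0], [109, 343, 0, 0, 0, 0]])

```text
time_s: 25.65
tool_pos: [0.4396, 0.3455, 0.2106]
tool_rot: [-3.141, -0.002, 3.14]
ft_force: [0.3, -0.8, -1.6]
opening: 0.0509
```

```bash
python3 -c "
from h import *
import cv2,pickle
s=robot.sense();print(s['opening'],s['tool_pos'],s['tool_rot'],s['ft_force'],s['joints'])
P=robot.camera_params('wrist');f=robot.grab_frame('wrist');pickle.dump(P,open('w21.pkl','wb'))
cv2.imwrite('pics/w21.png',f[:,:,::-1])
f=robot.grab_frame('side')[:,:,::-1];cv2.imwrite('pics/s21.png',cv2.resize(f[90:230,170:330],None,fx=4,fy=4,interpolation=2))
"
```

```text
0.050900530149074516 [0.4396064  0.34548744 0.21058678] [-3.14082740e+00 -2.38320653e-03  3.13966704e+00] [ 0.27750474 -0.78898112 -1.64382414] [-1.16385789  0.46437954  0.56110151  1.87982827 -0.31343666  0.88764356
  1.11936165]
```

View pics/w21.png

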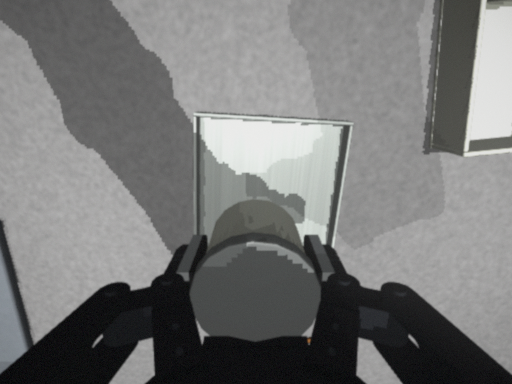

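View pics/s21.png

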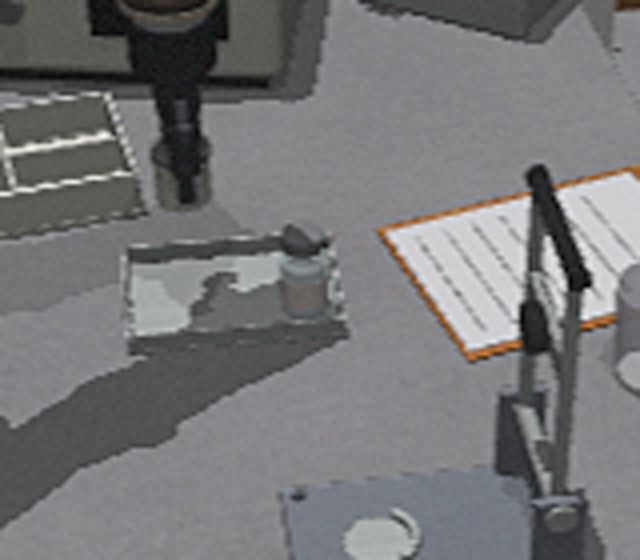

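```bash
python3 -c "
from h import *
import pickle
P=pickle.load(open('w21.pkl','rb'))
a=onz('wrist',(194,114),.022,P);b=onz('wrist',(352,124),.022,P);print(a,b)
m=(a+b)/2;y=(b-a)/np.linalg.norm(b-a);x=np.array([y[1],-y[0],0]);print(m+.06*x, np.linalg.norm(b-a))"
```

```text
[0.37590126 0.29326984 0.022     ] [0.3845121 0.4296875 0.022    ]
[0.44008751 0.35769893 0.022     ] 0.13668915308948273
```

>>> step_arm(commands=[[0, 7, 30, 0, 0, 0], [0, 7, 65, 0, 0, 0], [0, 7, 95, 0, 0, 0], [0, 7, 112, 0, 0, 0], [0, 7, 120, 0, 0, 0], [0, 7, 123, 0, 0, 0], [0, 7, 125, 0, 0, 0], [0, 7, 125, 0, 0, 0]])

```text
time_s: 26.55
tool_pos: [0.4397, 0.3545, 0.0869]
tool_rot: [3.14, -0.001, 3.141]
ft_force: [-0.1, 0.1, -1.6]
opening: 0.0509
```

```bash
python3 -c "
from h import *
import cv2
s=robot.sense();print(s['opening'],s['tool_pos'],s['ft_force'])
f=robot.grab_frame('wrist');cv2.imwrite('pics/w22.png',f[:,:,::-1])
f=robot.grab_frame('side')[:,:,::-1];cv2.imwrite('pics/s22.png',cv2.resize(f[110:200,180:280],None,fx=6,fy=6,interpolation=2))
"
```

```text
0.05090765698855594 [0.43970116 0.35447579 0.08689031] [-0.0968136   0.132517   -1.55942397]
```

View pics/w22.png

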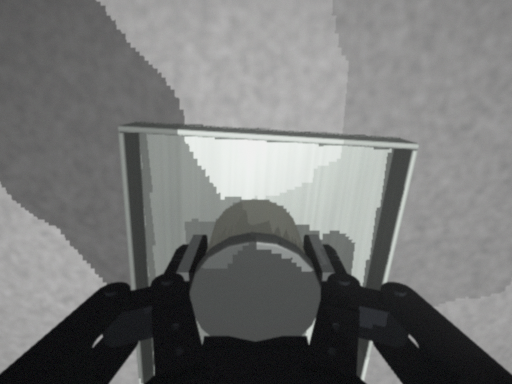

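View pics/s22.png

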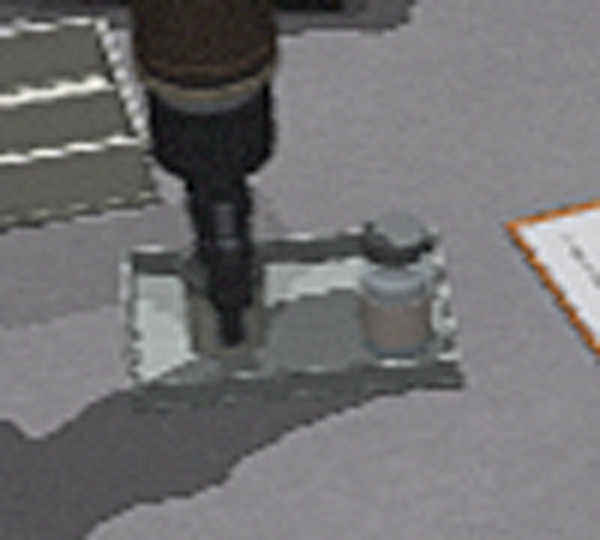

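The pot is centred between the tray walls (about 145 and 375 at its row) and clear of the jar. I lower the last 3 mm.

>>> step_arm(commands=[[0, 0, 1, 0, 0, 0], [0, 0, 2, 0, 0, 0], [0, 0, 2.5, 0, 0, 0], [0, 0, 2.5, 0, 0, 0], [0, 0, 2.5, 0, 0, 0]])

```text
time_s: 27.15
tool_pos: [0.4391, 0.3544, 0.0838]
tool_rot: [3.141, -0.002, -3.141]
ft_force: [-1.1, 0.5, 1.7]
opening: 0.0509
```

Contact (force changed from -1.6 to +1.7 N). I release partway, then rise.

>>> step_arm(commands=[[0, 0, 0.3, 0, 0, 0], [0, 0, 0.3, 0, 0, 0], [0, 0, 0.3, 0, 0, 0], [0, 0, 0.3, 0, 0, 0], [0, 0, 0.3, 0, 0, 0], [0, 0, 0.3, 0, 0, 0]], hand=0.8)

```text
time_s: 27.75
tool_pos: [0.4392, 0.3543, 0.0833]
tool_rot: [3.141, -0.002, -3.142]
ft_force: [-0.2, 0.9, 1.4]
opening: 0.0683
```

```bash
python3 -c "
from h import *
import cv2
s=robot.sense();print(s['opening'],s['tool_pos'],s['ft_force'])
f=robot.grab_frame('wrist');cv2.imwrite('pics/w23.png',f[:,:,::-1])"
```

```text
0.06828248647562292 [0.43921064 0.35428959 0.08331452] [-0.20776602  0.85564253  1.39280562]
```

View pics/w23.png

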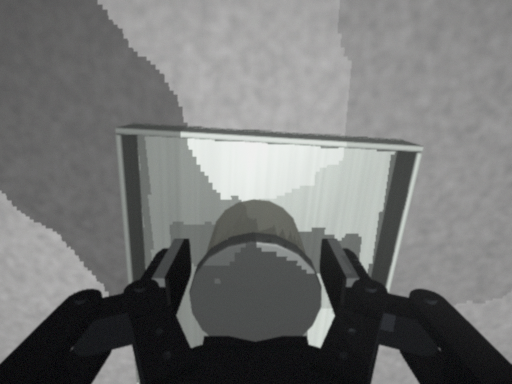

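Both pads are clear of the pot. I rise.

>>> step_arm(commands=[[0, 0, -15, 0, 0, 0], [0, 0, -40, 0, 0, 0], [0, 0, -80, 0, 0, 0], [0, 0, -120, 0, 0, 0], [30, 0, -160, 0, 0, 0], [60, 0, -180, 0, 0, 0], [60, 0, -180, 0, 0, 0], [60, 0, -180, 0, 0, 0]])

```text
time_s: 28.6
tool_pos: [0.3792, 0.3545, 0.2647]
tool_rot: [3.139, -0.001, -3.14]
ft_force: [0.7, 0.0, -0.1]
opening: 0.0686
```

```bash
python3 -c "
from h import *
import cv2
s=robot.sense();print(s['opening'],s['tool_pos'],s['ft_force'])
f=robot.grab_frame('wrist');cv2.imwrite('pics/w24.png',f[:,:,::-1])
f=robot.grab_frame('side')[:,:,::-1];cv2.imwrite('pics/s24.png',f)"
```

```text
0.06857687764389898 [0.37919756 0.35446214 0.26470955] [ 0.73328729  0.01989388 -0.07641393]
```

View pics/w24.png

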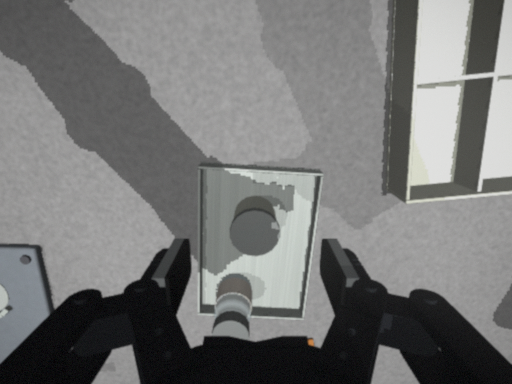

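View pics/s24.png

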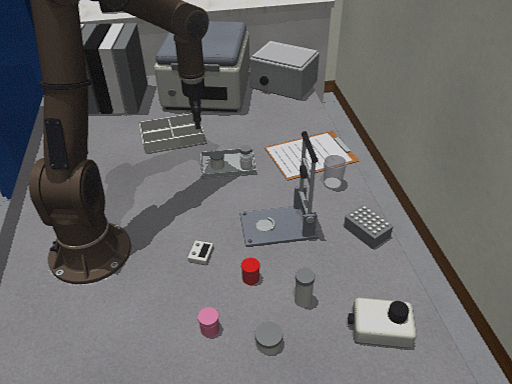

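The closed pot stands upright in the tray (wrist (255,228), side (217,158)). The jar, tall pot, wide pot and look-alikes are where they were, the lever is upright, and the arm is clear. I hand it in.

```bash
python3 -c "
from bench import robot
print(robot.close_job())"
```

```text
the job is handed in; nothing more can be done
None
```

The pot's lid is pushed home and the closed pot is standing on the tray floor. I handed the job in at about 29 s of the 70 s allowed; no verdict is reported.

**What I did:** I set the pot on the nest with its lid raised and swung the lever to its stop. I brought the lever back up inside the fingers, then moved the pot to the tray.

**Last checks:**
- **Pot:** it stands upright near the tray's middle, with no neck showing under the lid.
- **Lever:** it is upright.
- **Others:** the jar, the tall and wide pots and the look-alikes look unmoved.
- **Arm:** it is clear of everything, with wrist force around zero.

**What went less well:**
- **Slip and force:** the bar slipped along the finger pads while pressing. At the stop the wrist force read 85 N at the end of one move (limit 120 N), then 38 N. I sent the next press without checking that reading. If part of the 85 N was on the gripper's body, its 40 N limit is in question.
- **Lid and lever readings:** I judged both from pictures only. The lever slope matched the predicted stop line, and the lid looked flush.
- **Camera mismatch:** the side camera disagreed with the top and wrist cameras by about 5 mm in y or more, so I relied on the top and wrist views.

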